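Bond-press a heat sink: coarse knob down, fine knob to load

ROBOT

A 7-joint arm with a two-finger parallel gripper is mounted at the origin on the work surface. World frame = base frame: x ahead of the robot, y to its left, z up, the work surface at z = 0. Lengths are in m, angles in rad, forces in N, time in s.
With the tool pointing down it reaches from about 0.425 to 0.925 m from the base axis. Payload 6.8 kg.
Tool frame: the origin (TCP) lies between the finger pads; the fingertips stand r.tip_reach ahead of it and the grasp point (between the pads) lies 11 mm behind it (r.tip_reach is the distance from the TCP to the fingertips, in m); z points along the fingers, y is the direction in which the jaws open and shut (so a half turn about z gives the same grasp; the last joint's range is limited). The gripper opens to 85 mm and grips with 20 to 120 N. Pads are 22 mm wide; open, the fingers measure 114 mm over their backs; the gripper's body (76 mm by 85 mm) begins 54 mm behind the grasp point. The pads swing forward as they close: fully open they stand 13 mm farther back than shut.
Start: joints at [1.18, 0.477, 0.022, 1.555, -0.011, 1.109, -0.083], TCP at [0.188, -0.648, 0.214] pointing down, gripper open.
Joint ranges: [-2.96, 2.96], [-0.34, 2.1], [-1.41, 1.46], [0.24, 2.44], [-1.37, 4.51], [0.17, 1.92], [-2.96, 2.96]. Speed limits (rad/s): [2.39, 2.39, 3.14, 3.14, 3.14, 3.14, 3.14].

INTERFACE

Orientations are given as a rotation vector (axis times angle).
In Python, from bench import r, eyes, spotter gives the robot as it stands.
- The arm moves only by the tool carry_out, never from a script. Its argument "series" is text: rows parted by semicolons, each of 5 numbers parted by spaces: the shift along the tool's x, y, z in cm, then the turn about the tool's z in rad, then the opening, from 0 (shut) to 1 (fully open). In form: x y z yaw gripper; .... A call has 1 to 8 rows; each row shifts and turns the commanded pose from where the row before left it, along the tool's axes as they then stand; what a row does not reach is not made up. A row lasts 1/8 s, in which the tool goes at most 62.5 mm and 10.7 degrees, less where a joint would pass 70% of its speed; a pose out of reach is approached as far as the arm can. A call with a gripper value outside its range is refused whole. The fingers move at their own pace and stop on an object; "grip_force" is the grip in N (left out, the last holds). Time passes only in rows, so rows that do not move let the fingers close. It gives the time, the measured TCP pose, the force and the opening at its end, in the units of the state.
- r.get_obs(): the state, without advancing time (a new reading comes with each control period).
- eyes.grab_frame(name): name is "scene" or "side" or "wrist"; returns a dict with "color" (420x560x3 uint8, blue, green, red), "intrinsics" (3x3 intrinsics, pixels), "R" (3x3) and "t" (3): a world point X has camera coordinates R X + t; the wrist camera has in their place "T_tool_cam" (4x4, takes a point from camera to tool coordinates, whose origin is the TCP and whose axes are the flange's). Camera axes: x right, y down, z forward; pixel columns grow to the right and rows downward; lengths in m; the calibration is good to about 2 mm. A picture is of the moment at which its call begins: read the wrist's pose just before it. There is no depth.
- r.hand_in(): hands the job in, once; it reports no verdict.
Trained networks look in a picture, given as the dict that the camera call returned (one of the last four; its "shot" number tells which), for a name from the list of things; names that differ only in an ending like _2 or _b are one class to them, and where a whole thing is asked for, a point or a joint stands for the part that bears it (a point fixed in the world has none). Each returns a list of dicts, best first, with "confidence" (0 to 1); they miss things now and then, are a little off and sometimes report something else, mostly with a low value. They report only what shows in the picture. A call takes as long as a camera call.
- spotter.search_frame(picture, query): "uv" ([column, row] in pixels, amid what is visible of it).
- spotter.trace(picture, query): "pixels" (420x560 bool, what is visible of it) and "uv" ([column, row] in pixels, amid what is visible of it).
- spotter.mark_of(picture, query): "uv" ([column, row] in pixels: a listed point, or the origin of a listed thing).
The state is a dict: "clock": time; "joints": joint angles; "qvel": joint speeds; "tau": joint torques, N m; "tcp_pos": TCP position; "orientation": TCP orientation; "contact_force": force on the tool from outside, world axes, zero at the start; "moment": the same for the moment, N m; "grip_width": finger opening in m.
Only numpy, scipy, OpenCV 4.12 (cv2) and the standard library are available. Lean on these libraries where they do the work, as an engineer would, in place of code of your own. Each camera call takes 0.05 s, during which the arm holds its last target.

TASK

The heat-sink module is ready in the bonding press. Run the press head down with the big coarse knob until the pad under its foot hangs a few millimetres above the heat sink, not touching; then with the small fine knob on top of it press the pad on with about 42 N, judged by how much harder the fine knob turns, never above 75 N. Do not drive the coarse knob down while the pad bears on the sink; leave the press holding its load by itself, and do not disturb the other things on the bench.

Things in the scene. Friction and masses are not known exactly. Their poses are not given: they have to be found in the camera images.
- coarse_grip (a point): Centre of the coarse knob: black fluted disc, 58 mm diameter, 22 mm tall, axis vertical, the lower, larger one of the coaxial pair on the grey C-shaped press. Below it a 26 mm neck, 20 mm tall, then the press head's top, 31 mm below this point. Clockwise from above lowers the whole head with foot and both knobs 8.0 mm per rad. Steady friction about 0.66 N m: it stays where left
- fine_grip (a point): Centre of the fine knob: bright metal fluted cylinder, 30 mm diameter, 20 mm tall, on the same axis, 32 mm above the coarse knob's centre; its underside is 11 mm above the coarse knob's top (14 mm neck). Clockwise from above lowers the foot alone 3.0 mm per rad; head and knobs stay at their height. Steady friction about 0.20 N m: it stays where left
- coarse (a joint): Angle of the coarse knob, rad, 0 (head at its highest) to 3.6, grows clockwise from above (foot going down)
- fine (a joint): Fine knob angle, rad, 0 to 2.9 (end stops), grows clockwise from above (foot down); starts below 0.3; too little travel to close the first gap alone. Each newton of pressing adds 0.003 N m to its turning torque: 42 N, about 0.13 N m more than free-running. Compare readings taken in the same way (all while moving, or all just after equal small steps): a stopped hand feels less, or even a reversed torque
- foot: Sprung press foot: steel disc, 34 mm diameter, 7 mm thick, under the press head on the knobs' axis; origin at the centre of the disc's underside. A black 28 mm rubber-faced pad, set by hand for each job, sticks out 0.5 to 4.5 mm below the disc; how far is not measured, so the touch must be felt. From the touch on the force grows by about 45 N per mm (0.13 N per milliradian of the fine knob)
- foot_face (a point): Centre of the underside of the foot's steel disc; the pad's face lies 0.5 to 4.5 mm below it. With this point 6 to 7 mm above the heat sink the pad clears it by 1.5 to 6.5 mm
- sink_top (a point): Centre of the flat top of the heat sink to be pressed, z up
- module: The loose module in the press: green circuit board 60 x 60 x 4 mm with a finned aluminium heat sink 42 x 42 x 22 mm on it (26 mm tall in all); lies on a steel anvil block, whose height differs from job to job, under the foot; origin at the centre of the board's underside
- press: Fixed grey C-frame bonding press; origin on the knobs' axis at bench level. Base 180 x 130 x 18 mm reaching from 120 mm behind to 60 mm ahead of the axis along its x; steel column 36 x 50 mm behind, centred at x = -100 mm, 150 mm tall. On it slides the head, 60 mm wide round the knobs, its top 140 mm above the bench when fully up
- spare_module: bystander on the bench: spare board module with heat sink; leave alone
- driver: bystander on the bench: screwdriver; leave alone
- flux_jar: bystander on the bench: flux jar; leave alone
- tape_roll: bystander on the bench: tape roll; leave alone
- tray: bystander on the bench: parts tray; leave alone
- brush: bystander on the bench: brush; leave alone
- cleaner: bystander on the bench: cleaner bottle; leave alone

How it is judged:
By the outcome, as a careful person would: the job done as asked, in the order asked, and still so for the second after the job is handed in, with the robot touching nothing.
It also fails if it takes over 64 s, if anything falls off the work surface, if the arm or the gripper's body presses on something with over 40 N, if the wrist force passes 120 N, or if a joint passes its speed limit or range.

## Working session

There is one attempt and no reset: what is moved stays moved. The work goes in short steps, Python scripts to look and compute and a tool call to move; the robot and the scene stay as the last step left them, time stands still between calls to the robot, and variables do not carry over. Pictures are saved under pics/ and viewed, and the job is handed in when it is done.

Besides the shell and the picture viewer there is one more tool, called as name(argument=value, ...) on one line, values as JSON. carry_out: Moves the arm, as the interface text tells. Its arguments: {"type":"object","properties":{"series":{"type":"string"},"grip_force":{"type":"number"}},"required":["series"]}

```bash
ls; mkdir -p pics; cat > h.py <<'E'
import numpy as np, cv2
from bench import r, eyes, spotter
def shot(n,f=None):
    p=eyes.grab_frame(n)
    if f: cv2.imwrite('pics/'+f,p['color'])
    return p
def tri(obs):
    A=[];b=[]
    for K,R,t,uv in obs:
        P=K@np.c_[R,t]
        for i in range(2):
            row=uv[i]*P[2]-P[i]; A.append(row[:3]/np.linalg.norm(row[:3])); b.append(-row[3]/np.linalg.norm(row[:3]))
    x,res,_,_=np.linalg.lstsq(np.array(A),np.array(b),rcond=None)
    return x
def proj(p,X):
    c=p['R']@X+p['t']; u=np.array(p['intrinsics'])@c; return u[:2]/u[2]
def st():
    o=r.get_obs()
    for k in o: print(k,np.round(o[k],4))
E
python3 - <<'E'
from h import *
st(); print(r.tip_reach)
P={n:shot(n,n+'1.png') for n in('scene','side')}
for q in ['coarse_grip','fine_grip','foot_face','sink_top','press','module']:
    o=[]
    for n,p in P.items():
        m=spotter.mark_of(p,q)
        print(q,n,[(np.round(x['uv'],1),round(x['confidence'],2)) for x in m[:3]])
        if m:o.append((np.array(p['intrinsics']),np.array(p['R']),np.array(p['t']),m[0]['uv']))
    if len(o)==2:
        X=tri(o);print(X.round(4),[proj(p,X).round(1) for p in P.values()])
E
```

```text
pics
clock 0.0
joints [ 1.1799  0.4778  0.0223  1.5565 -0.0115  1.1093 -0.0831]
qvel [-0.0006 -0.0026  0.0002 -0.0002 -0.0007 -0.0015  0.0002]
tau [-0.00000e+00 -5.96452e+01  1.60770e+00 -2.81203e+01  1.25000e-02
  9.20000e-03 -0.00000e+00]
tcp_pos [ 0.1882 -0.6476  0.213 ]
orientation [-3.1084e+00 -4.4260e-01  6.0000e-04]
contact_force [ 0.1651  0.2794 -0.5581]
moment [ 0.0367 -0.007   0.039 ]
grip_width 0.0855
0.008
coarse_grip scene [(array([263.2, 214. ]), 0.5), (array([436.3, 270.4]), 0.5)]
coarse_grip side [(array([280. , 195.4]), 0.78), (array([259.4, 189.5]), 0.7), (array([283.2, 224.6]), 0.28)]
[ 0.5255 -0.0815  0.1729] [array([262.2, 212.7]), array([279.2, 196.6])]
fine_grip scene [(array([400.8, 229.7]), 0.59), (array([262.3, 206.3]), 0.57), (array([228.8, 283.8]), 0.22)]
fine_grip side [(array([278.3, 186.1]), 0.42)]
[0.5936 0.1789 0.2624] [array([366.8, 186.5]), array([238.8, 222.7])]
foot_face scene []
foot_face side [(array([278.8, 220.5]), 0.37)]
sink_top scene [(array([262.8, 248.4]), 0.66)]
sink_top side [(array([281.2, 226.2]), 0.77)]
[ 0.5198 -0.0865  0.0517] [array([262.2, 247.7]), array([280.7, 226.8])]
press scene [(array([259.8, 263. ]), 0.94), (array([186.8, 247.6]), 0.73), (array([263.6, 236.3]), 0.42)]
press side [(array([277.3, 240.8]), 0.79)]
[ 0.5267 -0.0922 -0.005 ] [array([261.5, 264.9]), array([278.7, 239.1])]
module scene [(array([259.2, 252.8]), 0.7)]
module side [(array([278.9, 232.7]), 0.69), (array([258.8, 186.7]), 0.58)]
[ 0.5222 -0.0921  0.0295] [array([260.7, 254.6]), array([280.1, 231.1])]
```

```bash
python3 - <<'E'
import cv2
for n in('scene','side'):
    i=cv2.imread(f'pics/{n}1.png'); cv2.imwrite(f'pics/{n}1c.png',cv2.resize(i[150:300,160:360],None,fx=4,fy=4,interpolation=cv2.INTER_CUBIC))
E
```

```text
(no output)
```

View pics/scene1.png

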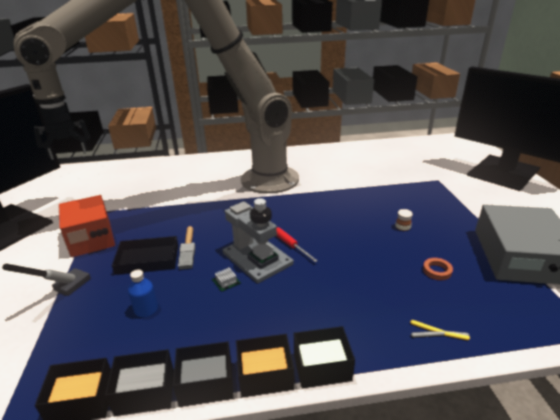

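View pics/side1.png

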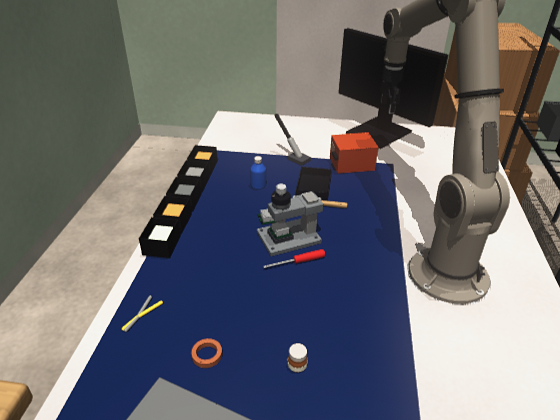

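```bash
ls pics
```

```text
scene1.png
scene1c.png
side1.png
side1c.png
```

View crops.

The scene picture shows the press at about (260,240) with the knobs at (262,206–214). In the side picture the press is at (290,225), the black coarse knob at (281,198) and the bright fine knob at (281,187). The arm is well clear.

View pics/scene1c.png

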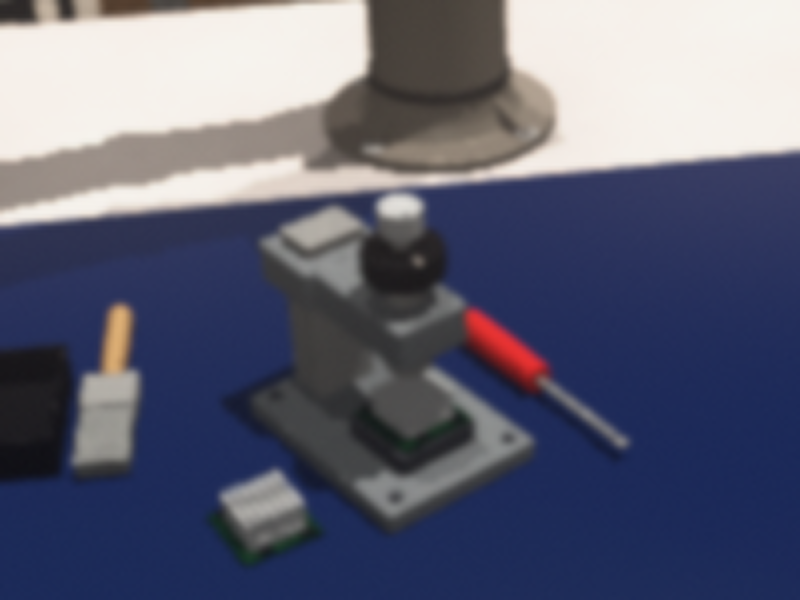

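View pics/side1c.png

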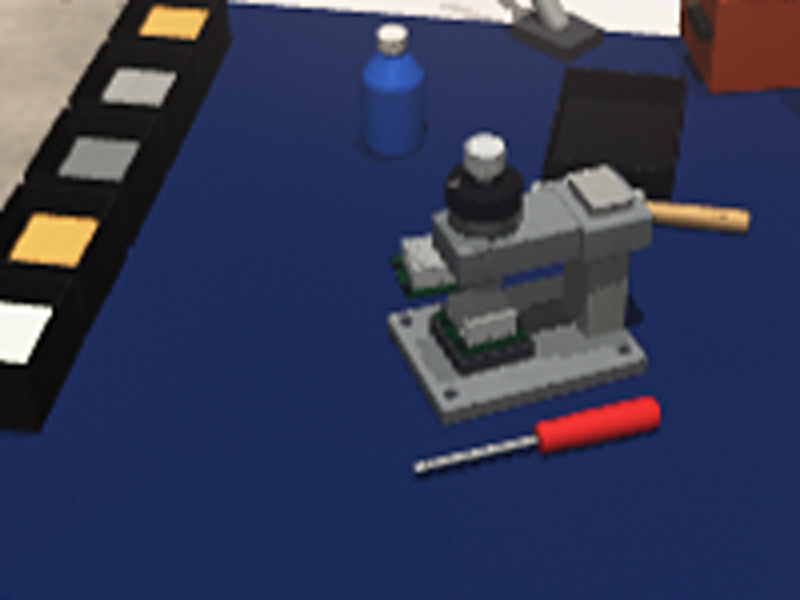

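```bash
python3 - <<'E'
from h import *
p=shot('wrist'); print(np.round(p['T_tool_cam'],4)); print(p['intrinsics'])
from scipy.spatial.transform import Rotation as Ro
o=r.get_obs(); print(Ro.from_rotvec(o['orientation']).as_matrix().round(3))
for n in('scene','side'):
    q=shot(n); print(n,(-q['R'].T@q['t']).round(3), q['intrinsics'][0])
E
```

```text
[[-5.000e-04 -9.606e-01 -2.780e-01  7.070e-02]
 [ 1.000e+00 -5.000e-04 -0.000e+00  1.400e-03]
 [-1.000e-04 -2.780e-01  9.606e-01 -1.585e-01]
 [ 0.000e+00  0.000e+00  0.000e+00  1.000e+00]]
[[344.76731853   0.         278.94707434]
 [  0.         344.76731853 209.57418589]
 [  0.           0.           1.        ]]
[[ 0.96   0.279  0.   ]
 [ 0.279 -0.96  -0.   ]
 [-0.     0.    -1.   ]]
scene [ 1.457 -0.158  0.758] [409.53517339   0.         280.8276837 ]
side [0.372 1.098 0.99 ] [469.8601215    0.         278.35027729]
```

carry_out(series="0 0 -5.5 0 1; 4 -3.7 -5.5 0 1; 4 -3.7 0 0 1; 4 -3.7 0 0 1; 4 -3.7 0 0 1; 4 -3.7 0 0 1; 4 -3.7 0 0 1; 4 -3.7 0 0 1")

```text
clock: 1.85
tcp_pos: [0.3803, -0.3288, 0.3137]
orientation: [3.11, 0.442, 0.001]
contact_force: [1.4, -0.4, 0.9]
grip_width: 0.085
```

carry_out(series="4 -3.7 0 0 1; 4 -3.7 0 0 1; 4 -3.7 0 0 1; 4 -3.7 0 0 1; 4 -3.7 0 0 1; 0 0 0 0 1")

```text
clock: 2.6
tcp_pos: [0.5217, -0.0918, 0.3136]
orientation: [-3.107, -0.455, -0.002]
contact_force: [-0.3, -0.9, 0.3]
grip_width: 0.0854
```

```bash
cat >> h.py <<'E'
from scipy.spatial.transform import Rotation as Ro
def wcam(o,p):
    T=np.eye(4);T[:3,:3]=Ro.from_rotvec(o['orientation']).as_matrix();T[:3,3]=o['tcp_pos']
    C=T@np.array(p['T_tool_cam']); R=C[:3,:3].T
    return np.array(p['intrinsics']),R,-R@C[:3,3]
def wshot(f):
    o=r.get_obs();p=shot('wrist',f);K,R,t=wcam(o,p)
    import pickle;pickle.dump((K,R,t,p['color']),open('pics/'+f+'.pkl','wb'))
    return p,K,R,t
def marks(p,qs):
    d={}
    for q in qs:
        m=spotter.mark_of(p,q); d[q]=m
        print(q,[(np.round(x['uv'],1),round(x['confidence'],2)) for x in m[:3]])
    return d
E
python3 - <<'E'
from h import *
st()
p,K,R,t=wshot('w1.png')
marks(p,['coarse_grip','fine_grip','foot_face','sink_top','press','module'])
E
```

```text
clock 2.6
joints [ 0.4101  0.1805 -0.4039  1.7507  0.0729  1.2243 -1.2924]
qvel [ 0.0498 -0.015   0.0783  0.0254  0.0221  0.0101  0.0412]
tau [ -1.6521 -39.7664  -3.034  -29.9005  -0.193   -0.1535  -0.4709]
tcp_pos [ 0.5217 -0.0918  0.3136]
orientation [-3.1065e+00 -4.5530e-01 -2.3000e-03]
contact_force [-0.2614 -0.8582  0.2517]
moment [-0.1171  0.04   -0.0697]
grip_width 0.0854
coarse_grip [(array([275.6, 182.4]), 0.75)]
fine_grip [(array([273. , 195.2]), 0.68)]
foot_face []
sink_top []
press [(array([278.9, 158.5]), 0.85)]
module []
```

View pics/w1.png

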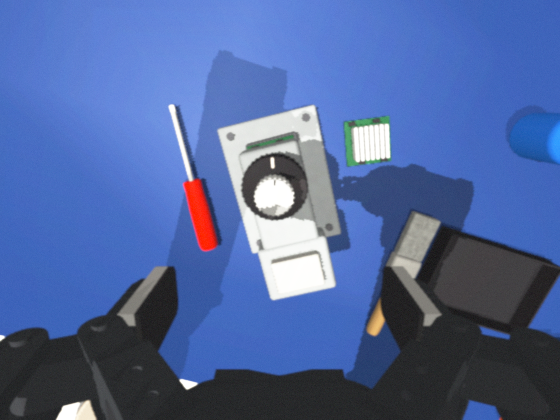

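The wrist picture shows the coaxial knobs at (275,185), the press column below them at (298,270), and a green strip of the module at the front of the head at (272,143). The press points upward in the image, about 10° to the left. Next I take a lower view from in front of it.

carry_out(series="5 -1 0 0 1; 5 -1 0 0 1; 5 -1 0 0 1; 0 0 4.8 -0.06 1; 0 0 4.8 -0.06 1; 0 0 4.8 -0.06 1; 0 0 0 0 1")

```text
clock: 3.82
tcp_pos: [0.6526, -0.0277, 0.1655]
orientation: [-3.057, -0.718, 0.013]
contact_force: [0.6, 0.4, 1.7]
grip_width: 0.0854
```

```bash
python3 - <<'E'
from h import *
import pickle
st()
p,K,R,t=wshot('w2.png')
d=marks(p,['coarse_grip','fine_grip','foot_face','sink_top','press','module','foot'])
K1,R1,t1,_=pickle.load(open('pics/w1.png.pkl','rb'))
for q,uv in [('coarse_grip',[275.6,182.4]),('fine_grip',[273,195.2]),('press',[278.9,158.5])]:
    if d[q]: print(q,tri([(K1,R1,t1,uv),(K,R,t,d[q][0]['uv'])]).round(4))
E
```

```text
clock 3.825
joints [ 0.2553  0.5283 -0.4335  1.6266  0.2459  1.0497 -1.3608]
qvel [-0.0028 -0.0588 -0.015  -0.0866 -0.0138  0.033  -0.0179]
tau [ -0.4814 -57.3107  -5.5063 -25.2448   0.1328  -0.4808   0.2023]
tcp_pos [ 0.6526 -0.0277  0.1655]
orientation [-3.057  -0.7175  0.0127]
contact_force [0.6433 0.4053 1.6648]
moment [0.0106 0.0296 0.054 ]
grip_width 0.0854
coarse_grip []
fine_grip []
foot_face [(array([272.4, 364.4]), 0.57)]
sink_top [(array([274. , 348.2]), 0.95)]
press []
module [(array([273.9, 334. ]), 0.88)]
foot [(array([276.8, 368. ]), 0.6)]
```

View pics/w2.png

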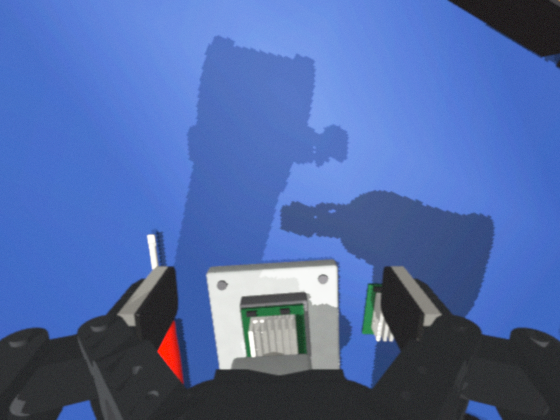

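The sink is visible at (274,345), but the head still hides the foot behind the gripper body. I'll take a diagonal view with the press at the picture's right edge.

carry_out(series="2 -3 1 0 1; 2 -3 1 0 1; 0 0 0 0.178 1; 0 0 0 0.178 1; 0 0 0 0.178 1; 0 0 0 0.178 1; 0 0 0 0.178 1; 0 0 0 0 1")

```text
clock: 5.22
tcp_pos: [0.665, 0.0456, 0.1502]
orientation: [3.071, -0.663, 0.002]
contact_force: [-0.2, 0.4, -0.2]
grip_width: 0.0855
```

```bash
python3 - <<'E'
from h import *
import pickle
o=r.get_obs();print(o['tcp_pos'],o['joints'].round(3) if hasattr(o['joints'],'round') else o['joints'])
p,K,R,t=wshot('w3.png')
d=marks(p,['coarse_grip','fine_grip','foot_face','sink_top','press','module','foot'])
cv2.imwrite('pics/w3c.png',cv2.resize(p['color'][200:400,360:560],None,fx=3,fy=3,interpolation=cv2.INTER_CUBIC))
E
```

```text
[0.66501189 0.04561687 0.15017529] [ 0.005  0.534 -0.237  1.624  0.143  0.999 -2.273]
coarse_grip []
fine_grip []
foot_face [(array([515.5, 311.2]), 0.78)]
sink_top [(array([496.1, 295.3]), 0.65)]
press []
module [(array([478.2, 278. ]), 0.85)]
foot [(array([516.6, 311.2]), 0.61), (array([519.6, 309.2]), 0.36)]
```

View pics/w3.png

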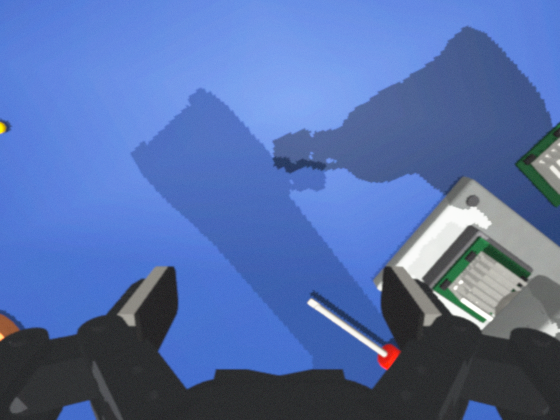

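View pics/w3c.png

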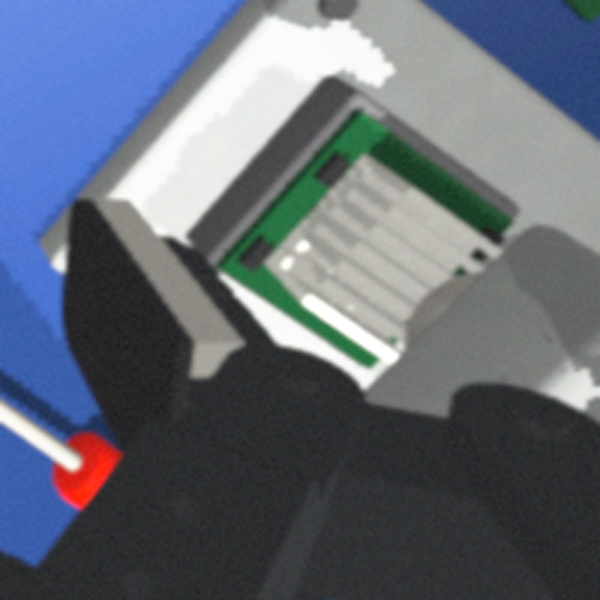

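```bash
cat > m1.py <<'E'
from h import *
import pickle
L=lambda f:pickle.load(open('pics/'+f+'.pkl','rb'))[:3]
W1,W2,W3=L('w1.png'),L('w2.png'),L('w3.png')
s=tri([(*W2,[274,348.2]),(*W3,[496.1,295.3])]);print('sink',s.round(4))
m=tri([(*W2,[273.9,334]),(*W3,[478.2,278])]);print('module',m.round(4))
f=tri([(*W2,[272.4,364.4]),(*W3,[515.5,311.2])]);print('foot',f.round(4))
def ray(W,uv):
    K,R,t=W;c=-R.T@t;d=R.T@np.linalg.solve(K,[*uv,1]);return c,d/np.linalg.norm(d)
# knobs from w1 on z planes
for q,uv,z in [('coarse',[275.6,182.4],.171),('fine',[273,195.2],.203),('press',[278.9,158.5],0)]:
    c,d=ray(W1,uv); print(q,(c+d*(z-c[2])/d[2]).round(4))
def zat(W,uv,xy):
    c,d=ray(W,uv); n=d[:2]/np.linalg.norm(d[:2]); k=((xy-c[:2])@n)/(d[:2]@n); return c+k*d
if __name__=='__main__':
  for xy in ([.525,-.088],s[:2]):
    print('foot z',zat(W3,[515.5,311.2],np.array(xy)).round(4),'sink z',zat(W3,[496.1,295.3],np.array(xy)).round(4),zat(W2,[274,348.2],np.array(xy)).round(4))
E
python3 m1.py
```

```text
sink [ 0.5321 -0.0831  0.0667]
module [ 0.4929 -0.1024 -0.0131]
foot [ 0.5479 -0.0752  0.1071]
coarse [ 0.5297 -0.0875  0.171 ]
fine [ 0.5254 -0.087   0.203 ]
press [ 0.5289 -0.0905  0.    ]
foot z [ 0.5243 -0.0866  0.0812] sink z [ 0.5241 -0.0863  0.0575] [ 0.5247 -0.0873  0.0558]
foot z [ 0.5319 -0.0828  0.0896] sink z [ 0.5318 -0.0825  0.0668] [ 0.5323 -0.0837  0.0664]
```

The foot disc peeks out at about (503,300), just past the head, above the sink at (490,280). Foot to sink is roughly 23–24 mm, and the side camera agrees with about 23 mm. Next I go above the knobs to pin the axis.

carry_out(series="0 0 -5.5 0 1; 0 0 -5.5 0 1; -0.9 2.25 -4 0 1; -1.8 4.45 0 0 1; -1.8 4.45 0 0 1; -1.8 4.45 0 0 1; -0.9 2.25 0 0 1; 0 0 0 0 1")

```text
clock: 6.62
tcp_pos: [0.5241, -0.0892, 0.2998]
orientation: [3.068, -0.67, 0.001]
contact_force: [0.8, 0.1, 0.3]
grip_width: 0.0856
```

```bash
python3 - <<'E'
from h import *
o=r.get_obs();print(o['tcp_pos'],o['joints'],o['orientation'])
p,K,R,t=wshot('w4.png')
d=marks(p,['coarse_grip','fine_grip','press'])
E
```

```text
[ 0.52409984 -0.08919701  0.29976252] [ 0.23388191  0.17755327 -0.21024735  1.77701182  0.04067167  1.19088664
 -1.98923114] [ 3.06837727e+00 -6.70379359e-01  6.60443306e-04]
coarse_grip [(array([275.2, 192.1]), 0.8)]
fine_grip [(array([276., 205.]), 0.88)]
press [(array([276.1, 166.4]), 0.96)]
```

View pics/w4.png

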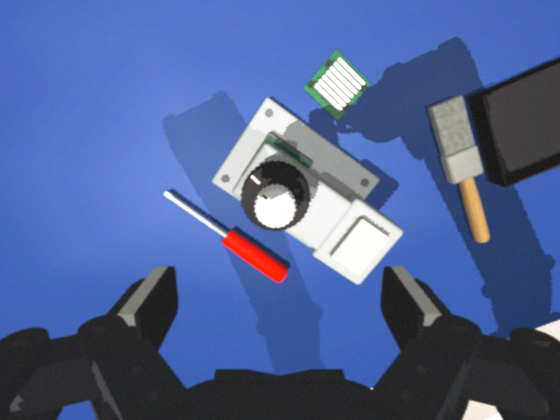

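carry_out(series="0 0 0 -0.18 1; 0 0 0 -0.18 1; 0 0 0 -0.18 1; 0 0 0 -0.18 1; 0 0 0 -0.18 1; 0 0 0 -0.18 1; 0 0 0 -0.18 1; 0 0 0 -0.18 1")

```text
clock: 7.82
tcp_pos: [0.5259, -0.0861, 0.2992]
orientation: [-2.741, -1.534, -0.0]
contact_force: [0.5, 0.1, 0.5]
grip_width: 0.0856
```

carry_out(series="0 0 0 -0.18 1; 0 0 0 -0.18 1; 0 0 0 -0.18 1; 0 0 0 -0.18 1; 0 0 0 -0.18 1; 0 0 0 -0.18 1; 0 0 0 -0.18 1; 0 0 0 -0.18 1")

```text
clock: 8.82
tcp_pos: [0.5259, -0.0862, 0.2992]
orientation: [-1.049, -2.961, -0.001]
contact_force: [-0.0, -0.1, -0.8]
grip_width: 0.0855
```

carry_out(series="0 0 0 -0.18 1; 0 0 0 -0.18 1; 0 0 0 0 1; 0 0 0 0 1")

```text
clock: 9.32
tcp_pos: [0.5255, -0.0868, 0.2993]
orientation: [-0.518, -3.098, -0.001]
contact_force: [0.8, 0.3, -0.6]
grip_width: 0.0855
```

```bash
python3 - <<'E'
from h import *
o=r.get_obs();print(o['tcp_pos'],o['joints'],o['orientation'])
p,K,R,t=wshot('w5.png')
d=marks(p,['coarse_grip','fine_grip','press'])
E
```

```text
[ 0.52550008 -0.08684324  0.29927329] [ 0.54570748  0.21823659 -0.58220271  1.75544749  0.12733639  1.2057587
  1.1681661 ] [-5.18205011e-01 -3.09842548e+00 -6.45335589e-04]
coarse_grip [(array([280.9, 191.8]), 0.82)]
fine_grip [(array([280.6, 206.6]), 0.7)]
press [(array([283.8, 166.3]), 0.59)]
```

View pics/w5.png

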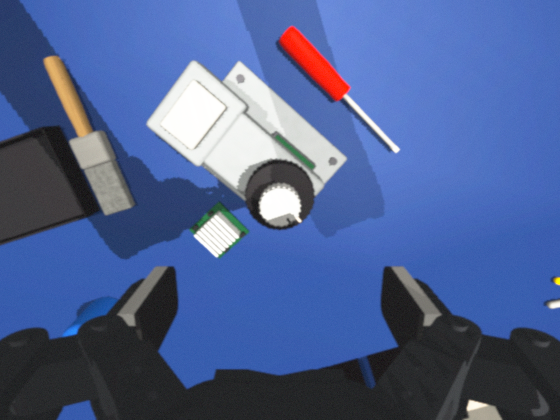

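Both overhead pictures show the knob pair at about (277–281,192–206), taken from opposite sides, so I can triangulate.

```bash
cat > m2.py <<'E'
from m1 import *
W4,W5=L('w4.png'),L('w5.png')
c=tri([(*W1,[275.6,182.4]),(*W4,[275.2,192.1]),(*W5,[280.9,191.8])])
f=tri([(*W1,[273,195.2]),(*W4,[276,205]),(*W5,[280.6,206.6])])
b=tri([(*W1,[278.9,158.5]),(*W4,[276.1,166.4]),(*W5,[283.8,166.3])])
print('coarse',c.round(4),'fine',f.round(4),'base',b.round(4))
ax=(c+f)[:2]/2
print('foot z',zat(W3,[515.5,311.2],ax).round(4),'sink z',zat(W3,[496.1,295.3],ax).round(4))
E
python3 m2.py
```

```text
sink [ 0.5321 -0.0831  0.0667]
module [ 0.4929 -0.1024 -0.0131]
foot [ 0.5479 -0.0752  0.1071]
coarse [ 0.5297 -0.0875  0.171 ]
fine [ 0.5254 -0.087   0.203 ]
press [ 0.5289 -0.0905  0.    ]
coarse [ 0.5264 -0.0874  0.157 ] fine [ 0.5262 -0.0876  0.2044] base [ 0.5281 -0.0865  0.0103]
foot z [ 0.5256 -0.086   0.0825] sink z [ 0.5254 -0.0857  0.0591]
```

```bash
cat > m3.py <<'E'
from h import *
ax=np.array([.5263,-.0875])
def zat(W,uv,xy):
    K,R,t=W;c=-R.T@t;d=R.T@np.linalg.solve(K,[*uv,1]); n=d[:2]/np.linalg.norm(d[:2]); k=((xy-c[:2])@n)/(d[:2]@n); return (c+k*d).round(4)
C={}
for n in('scene','side'):
    p=shot(n,n+'2.png');C[n]=W=(np.array(p['intrinsics']),np.array(p['R']),np.array(p['t']))
    for q in('coarse_grip','fine_grip','foot_face','sink_top'):
        m=spotter.mark_of(p,q); print(n,q,[(x['uv'],round(x['confidence'],2),zat(W,x['uv'],ax)) for x in m[:2]])
for n,q,uv in [('scene','fine',[260,205.5]),('scene','coarse',[260.8,215.5]),('side','fine',[281.5,189.5]),('side','coarse',[281,199.2])]:
    print(n,q,zat(C[n],uv,ax))
E
python3 m3.py
```

```text
scene coarse_grip [([261.0, 212.5], 0.69, array([ 0.5265, -0.0848,  0.1746]))]
scene fine_grip [([259.5, 204.8], 0.56, array([ 0.5263, -0.0876,  0.1989]))]
scene foot_face [([262.2, 238.7], 0.52, array([ 0.5264, -0.0856,  0.088 ]))]
scene sink_top [([261.7, 248.4], 0.54, array([ 0.5262, -0.0886,  0.0543]))]
side coarse_grip [([280.1, 197.6], 0.72, array([ 0.5235, -0.0879,  0.1651])), ([277.7, 218.4], 0.24, array([ 0.5301, -0.087 ,  0.0843]))]
side fine_grip []
side foot_face [([281.4, 223.3], 0.36, array([ 0.5181, -0.0885,  0.0648]))]
side sink_top [([280.2, 226.7], 0.74, array([ 0.5217, -0.0881,  0.0508]))]
scene fine [ 0.5264 -0.0863  0.1966]
scene coarse [ 0.5264 -0.0858  0.1651]
side fine [ 0.5196 -0.0883  0.1952]
side coarse [ 0.5207 -0.0882  0.1591]
```

carry_out(series="-0.1 0 3.65 0 1; 0 0 3.65 0 1; 0 0 3.65 0 1; 0 0 3.65 0 1; 0 0 0 0 1; 0 0 0 0 1")

```text
clock: 10.78
tcp_pos: [0.5271, -0.0875, 0.1547]
orientation: [0.514, 3.098, 0.0]
contact_force: [0.3, -0.6, 0.6]
grip_width: 0.0858
```

```bash
python3 - <<'E'
from h import *
st()
p=shot('scene'); cv2.imwrite('pics/s3.png',cv2.resize(p['color'][150:270,200:340],None,fx=4,fy=4,interpolation=cv2.INTER_CUBIC))
p=shot('side'); cv2.imwrite('pics/d3.png',cv2.resize(p['color'][140:260,210:350],None,fx=4,fy=4,interpolation=cv2.INTER_CUBIC))
E
```

```text
clock 10.775
joints [ 0.5004  0.3679 -0.5538  1.9226  0.2411  0.9147  1.0705]
qvel [ 0.0018 -0.0164 -0.0034 -0.0105  0.0007 -0.0038 -0.0016]
tau [ 3.80000e-02 -4.41907e+01 -4.47920e+00 -2.33284e+01  1.96000e-02
  3.95000e-02 -4.30000e-03]
tcp_pos [ 0.5271 -0.0875  0.1547]
orientation [5.1380e-01 3.0976e+00 4.0000e-04]
contact_force [ 0.2686 -0.6411  0.5875]
moment [0.0179 0.0077 0.0198]
grip_width 0.0858
```

View pics/s3.png

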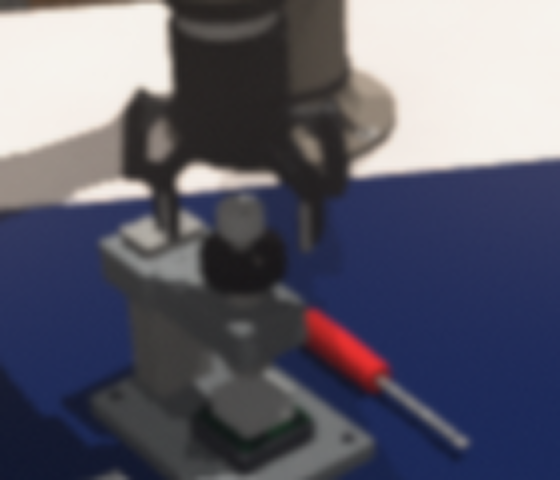

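View pics/d3.png

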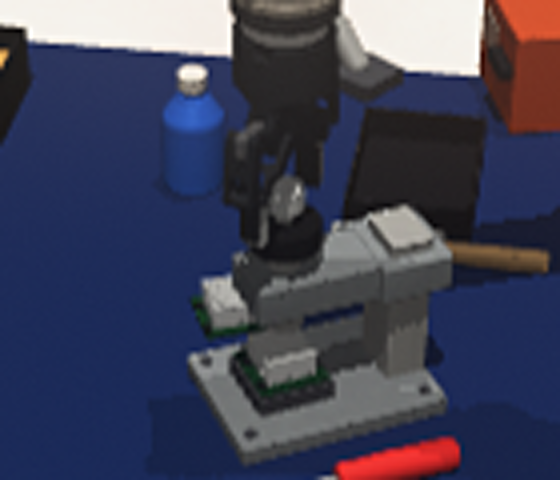

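The fingers straddle the coarse knob without touching it, so I close.

carry_out(series="0 0 0 0 0.6; 0 0 0 0 0.6; 0 0 0 0 0.4; 0 0 0 0 0.4; 0 0 0 0 0.4", grip_force=80)

```text
clock: 11.5
tcp_pos: [0.5271, -0.0869, 0.1554]
orientation: [0.514, 3.097, 0.001]
contact_force: [-3.9, 1.5, 12.3]
grip_width: 0.0537
```

```bash
python3 - <<'E'
from h import *
st()
p=shot('scene'); cv2.imwrite('pics/s4.png',cv2.resize(p['color'][150:270,200:340],None,fx=4,fy=4,interpolation=cv2.INTER_CUBIC))
p,_,_,_=wshot('w6.png')
E
```

```text
clock 11.5
joints [ 0.5002  0.3667 -0.5547  1.9226  0.2405  0.9153  1.07  ]
qvel [ 0.0003  0.0002 -0.0008 -0.0005  0.0012 -0.0007 -0.0016]
tau [  0.5252 -39.8239  -3.1575 -22.0597   0.7462  -1.0136   0.0459]
tcp_pos [ 0.5271 -0.0869  0.1554]
orientation [5.1350e-01 3.0971e+00 7.0000e-04]
contact_force [-3.8637  1.4885 12.2822]
moment [ 0.5427  0.7664 -0.0515]
grip_width 0.0537
```

View pics/s4.png

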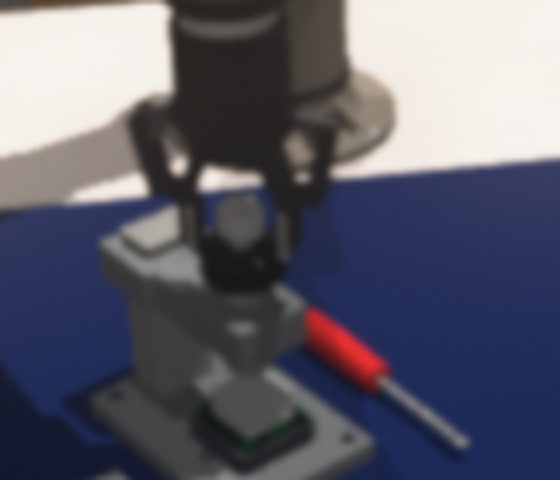

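View pics/w6.png

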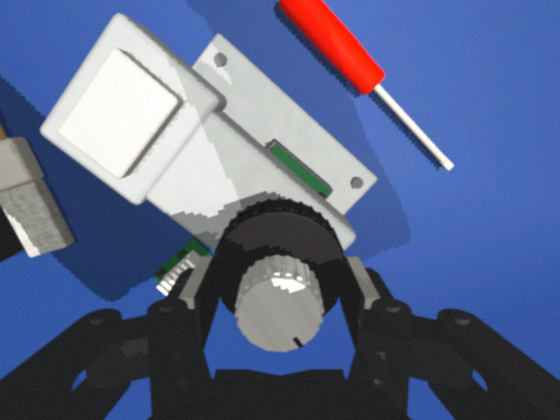

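The grip looks like it is on the upper half of the knob (width 53.7 mm, 12 N vertical force). I'll reopen, go 5 mm lower and grip again.

carry_out(series="0 0 0 0 0.85; 0 0 0 0 0.85; 0 0 0.5 0 0.85; 0 0 0 0 0.85; 0 0 0 0 0.5; 0 0 0 0 0.4; 0 0 0 0 0.4; 0 0 0 0 0.4", grip_force=80)

```text
clock: 12.6
tcp_pos: [0.5264, -0.0866, 0.1493]
orientation: [0.513, 3.099, 0.001]
contact_force: [-2.4, 1.5, 6.7]
grip_width: 0.0548
```

```bash
python3 - <<'E'
from h import *
st()
p=shot('scene'); cv2.imwrite('pics/s5.png',cv2.resize(p['color'][180:250,220:300],None,fx=8,fy=8,interpolation=cv2.INTER_CUBIC))
E
```

```text
clock 12.6
joints [ 0.4975  0.3744 -0.5524  1.9284  0.2457  0.9047  1.0656]
qvel [ 0.0005 -0.0009  0.0013  0.0004  0.0013  0.0016 -0.0023]
tau [ 8.51400e-01 -4.26593e+01 -3.25150e+00 -2.31794e+01  7.91900e-01
 -6.45200e-01 -3.24000e-02]
tcp_pos [ 0.5264 -0.0866  0.1493]
orientation [5.1320e-01 3.0989e+00 1.3000e-03]
contact_force [-2.3518  1.5221  6.6631]
moment [ 0.68    0.5408 -0.0284]
grip_width 0.0548
```

View pics/s5.png

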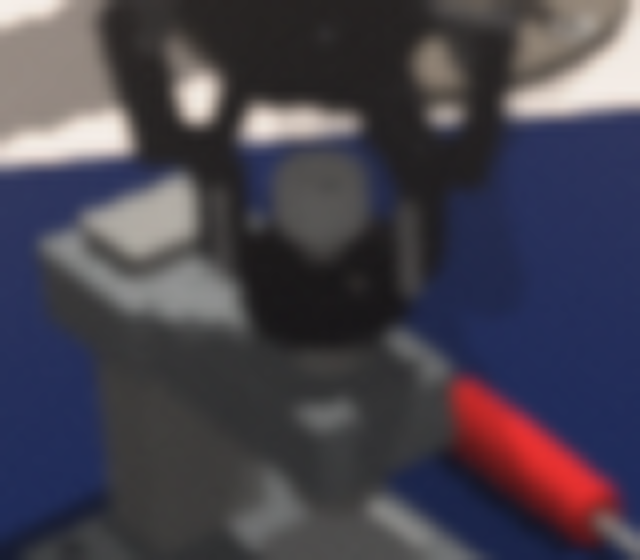

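carry_out(series="0 0 0.12 0.15 0.4; 0 0 0.12 0.15 0.4; 0 0 0.12 0.15 0.4")

```text
clock: 13.02
tcp_pos: [0.5262, -0.0872, 0.1457]
orientation: [1.197, 2.904, -0.0]
contact_force: [-4.4, 0.5, 8.7]
grip_width: 0.0547
```

```bash
python3 - <<'E'
from h import *
st()
p=shot('scene'); cv2.imwrite('pics/s6.png',cv2.resize(p['color'][180:250,220:300],None,fx=8,fy=8,interpolation=cv2.INTER_CUBIC))
E
```

```text
clock 13.025
joints [ 0.421   0.363  -0.4566  1.9366  0.2039  0.8865  0.6495]
qvel [-0.2012 -0.0257  0.2509  0.0229 -0.109  -0.0468 -1.0916]
tau [  1.714  -42.1788  -3.389  -23.4958   0.179   -1.0442   0.9091]
tcp_pos [ 0.5262 -0.0872  0.1457]
orientation [ 1.1971e+00  2.9043e+00 -4.0000e-04]
contact_force [-4.4476  0.53    8.7489]
moment [0.3393 0.7575 0.5942]
grip_width 0.0547
```

View pics/s6.png

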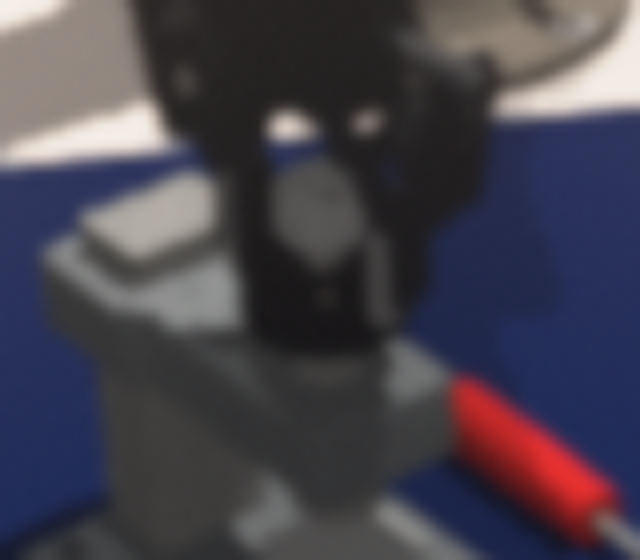

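Moment is 0.6 N m and the head is following. I continue to about 1.5 rad in total.

carry_out(series="0 0 0.12 0.15 0.4; 0 0 0.12 0.15 0.4; 0 0 0.12 0.15 0.4; 0 0 0.12 0.15 0.4; 0 0 0.12 0.15 0.4; 0 0 0.12 0.15 0.4; 0 0 0.12 0.15 0.4; 0 0 0 0 0.4")

```text
clock: 14.08
tcp_pos: [0.5248, -0.0876, 0.1372]
orientation: [-2.491, -1.913, 0.003]
contact_force: [-7.6, 0.6, 11.8]
grip_width: 0.0547
```

```bash
python3 - <<'E'
from h import *
st()
for n in('scene','side'):
    p=shot(n); a,b=((190,220) if n=='scene' else (180,235)); cv2.imwrite(f'pics/{n}7.png',cv2.resize(p['color'][a:a+75,b:b+100],None,fx=8,fy=8,interpolation=cv2.INTER_CUBIC))
    marks(p,['foot_face','sink_top','coarse_grip'])
E
```

```text
clock 14.075
joints [ 0.2449  0.3485 -0.2395  1.9563  0.1083  0.8513 -0.3135]
qvel [ 0.0099  0.0006 -0.0066 -0.0011 -0.0064  0.0001  0.0322]
tau [ -1.4485 -41.3801  -1.9846 -24.072    0.7835  -2.1825   0.341 ]
tcp_pos [ 0.5248 -0.0876  0.1372]
orientation [-2.4906 -1.9126  0.0033]
contact_force [-7.6303  0.5574 11.774 ]
moment [ 0.1357  1.4084 -0.8017]
grip_width 0.0547
foot_face [(array([261.9, 240.4]), 0.59)]
sink_top [(array([263.9, 247.2]), 0.69)]
coarse_grip [(array([260.7, 219.7]), 0.61)]
foot_face [(array([281.4, 223.2]), 0.43)]
sink_top [(array([278.9, 224.9]), 0.81), (array([281.1, 203.1]), 0.56)]
coarse_grip [(array([281.5, 203.9]), 0.72)]
```

View pics/scene7.png

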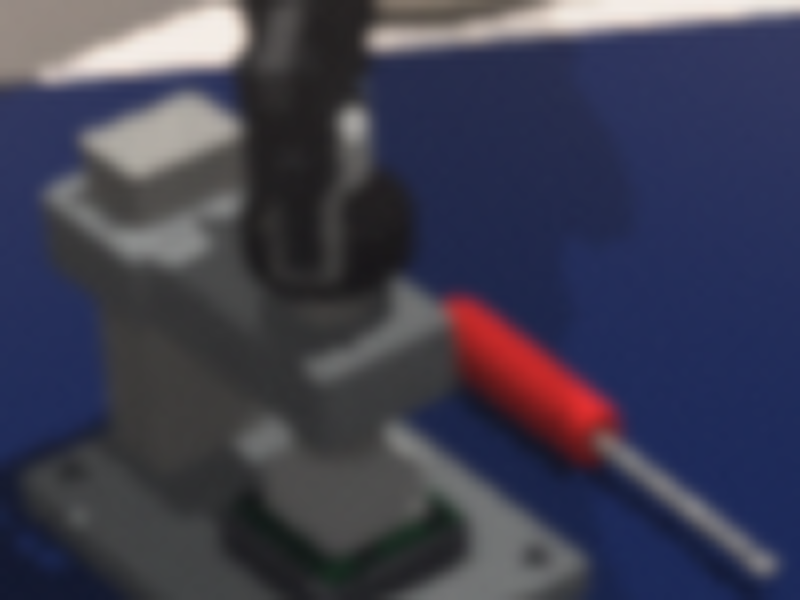

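View pics/side7.png

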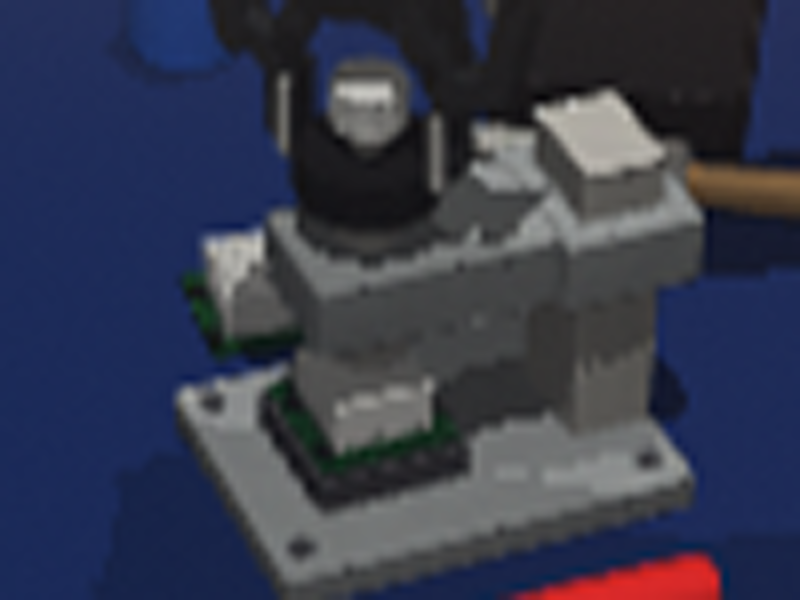

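Head went down 12 mm for 1.5 rad without slip. The far cameras are too coarse for the gap, so I release and take a close oblique wrist view before the last part.

carry_out(series="0 0 0 0 1; 0 0 0 0 1; 0 0 0 0 1; 0 0 -4.3 0 1; 0 0 -4.3 0 1; 2.05 4.15 0 0 1; 2.05 4.15 0 0 0.5; 2.05 4.15 0 0 0")

```text
clock: 15.48
tcp_pos: [0.6637, -0.0598, 0.2226]
orientation: [2.489, 1.917, 0.001]
contact_force: [1.3, -0.1, -0.0]
grip_width: 0.0513
```

carry_out(series="2.05 4.15 3.5 0 0; 0 0 3.5 0.04 0; 0 0 3.5 0 0; 0 0 0 0 0; 0 0 0 0 0")

```text
clock: 16.1
tcp_pos: [0.7085, -0.0507, 0.1189]
orientation: [2.526, 1.866, 0.002]
contact_force: [0.5, 0.1, -0.6]
grip_width: -0.0002
```

```bash
python3 - <<'E'
from h import *
st()
p,K,R,t=wshot('w8.png')
marks(p,['foot_face','sink_top','foot','module'])
cv2.imwrite('pics/w8c.png',cv2.resize(p['color'][260:410,0:150],None,fx=4,fy=4,interpolation=cv2.INTER_CUBIC))
E
```

```text
clock 16.1
joints [ 0.1274  0.6314 -0.2159  1.5315  0.1515  0.9932 -0.4288]
qvel [ 0.0007 -0.0217 -0.0013 -0.0137  0.001  -0.0021 -0.0003]
tau [-4.72000e-02 -6.42409e+01 -2.25180e+00 -2.49414e+01  9.00000e-03
  4.30000e-02 -5.00000e-04]
tcp_pos [ 0.7085 -0.0507  0.1189]
orientation [2.5258e+00 1.8663e+00 2.5000e-03]
contact_force [ 0.4871  0.0531 -0.6076]
moment [-0.0111 -0.0504 -0.0438]
grip_width -0.0002
foot_face [(array([ 44.3, 343.9]), 0.81)]
sink_top [(array([ 54.9, 333.4]), 0.97)]
foot [(array([ 44.4, 340.5]), 0.87)]
module [(array([ 72.5, 313.6]), 0.9)]
```

View pics/w8.png

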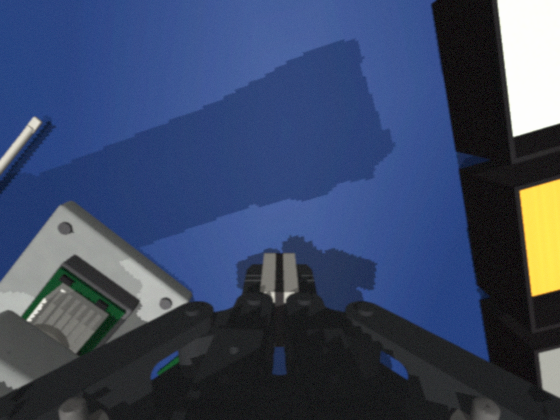

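View pics/w8c.png

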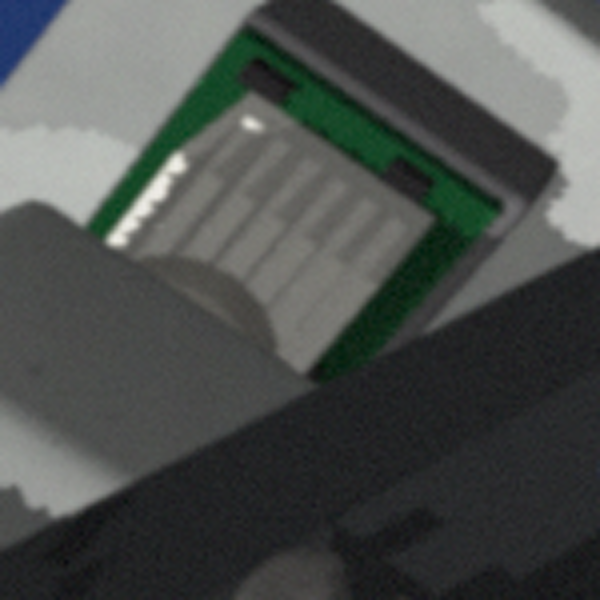

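The close view shows the sink top's front corners at (61,284) and (110,314). The foot disc's arc runs through about (56,329), just above the sink. I fit these geometrically.

```bash
cat > m4.py <<'E'
from h import *
import pickle
from scipy.optimize import least_squares
L=lambda f:pickle.load(open('pics/'+f+'.pkl','rb'))
def pr(W,X):
    c=(W[1]@np.asarray(X).T).T+W[2]; u=(W[0]@c.T).T; return u[:,:2]/u[:,2:]
W3,W8=L('w3.png')[:3],L('w8.png')[:3]
ob=[(W8,[[61.3,283.8],[110,313.8]]),(W3,[[449.3,285],[480.7,251.7]])]
def corners(p):
    x,y,z,a=p; e=np.array([np.cos(a),np.sin(a)]);n=np.array([-e[1],e[0]]);c=np.array([x,y])
    return np.array([[*(c+.021*e+.021*n),z],[*(c+.021*e-.021*n),z]])
res=lambda p:np.concatenate([(pr(W,corners(p))-uv).ravel() for W,uv in ob])
s=least_squares(res,[.526,-.087,.06,.47],x_scale=[.01,.01,.01,.1])
print('sink x y z yaw',s.x.round(4),'res',s.fun.round(1))
for W,uv in ob:
    f=least_squares(lambda p:(pr(W,corners(p))-uv).ravel(),s.x,x_scale=[.01,.01,.01,.1]);print(' single',f.x.round(4))
arc=np.array([[150,258],[185,260],[225,276],[255,305],[272,340]])/4+[0,260]
for ax in ([.5263,-.0875],s.x[:2]):
  for hh in np.arange(.055,.085,.003):
    th=np.linspace(-2,2.5,400);C=np.c_[ax[0]+.017*np.cos(th),ax[1]+.017*np.sin(th),0*th+hh]
    d=[np.hypot(*(pr(W8,C)-a).T).min() for a in arc]
    print(round(hh,4),np.round(d,1),round(float(np.mean(np.square(d)))**.5,2))
E
python3 m4.py
```

```text
sink x y z yaw [ 0.5241 -0.0888  0.0344  0.5799] res [ 1.6 -0.1 -1.  -0.  -0.2  2.4  0.3 -1.5]
 single [ 0.531  -0.0859  0.0431  0.6103]
 single [ 0.5093 -0.0952  0.013   0.5263]
0.055 [ 1.8 10.4 18.3 13.6  4.2] 11.4
0.058 [ 3.7 10.8 15.5 15.6  5.9] 11.38
0.061 [ 4.7  9.5 12.3 13.   6.8] 9.78
0.064 [4.6 7.3 9.1 9.6 6.4] 7.62
0.067 [3.4 4.8 5.6 6.2 4.7] 5.01
0.07 [1.6 1.8 2.1 2.6 2.1] 2.06
0.073 [0.8 1.3 1.6 1.2 0.9] 1.19
0.076 [3.5 4.7 5.4 5.  4.2] 4.59
0.079 [6.6 8.2 9.3 8.9 7.8] 8.19
0.082 [ 9.9 11.9 13.3 12.9 11.5] 11.94
0.085 [13.4 15.8 17.4 17.  15.4] 15.85
0.055 [ 3.  10.4 15.7 15.3  5.5] 11.21
0.058 [ 4.2  9.4 12.7 13.4  6.6] 9.89
0.061 [ 4.2  7.4  9.5 10.1  6.5] 7.84
0.064 [3.3 5.  6.1 6.7 5. ] 5.34
0.067 [1.6 2.2 2.6 3.2 2.6] 2.49
0.07 [0.6 0.9 1.  0.5 0.3] 0.7
0.073 [3.2 4.2 4.7 4.2 3.5] 4.0
0.076 [6.1 7.6 8.5 8.1 7. ] 7.51
0.079 [ 9.3 11.2 12.4 12.  10.7] 11.19
0.082 [12.7 15.  16.5 16.1 14.5] 15.01
0.085 [16.3 18.9 20.6 20.2 18.4] 18.97
```

```bash
python3 - <<'E'
import pickle,cv2,numpy as np
c=pickle.load(open('pics/w8.png.pkl','rb'))[3][275:360,10:125]
g=cv2.resize(c,None,fx=6.9,fy=6.9,interpolation=cv2.INTER_CUBIC)
g=cv2.convertScaleAbs(g,alpha=1.6,beta=-40)
cv2.imwrite('pics/w8d.png',g)
E
```

```text
(no output)
```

View pics/w8d.png

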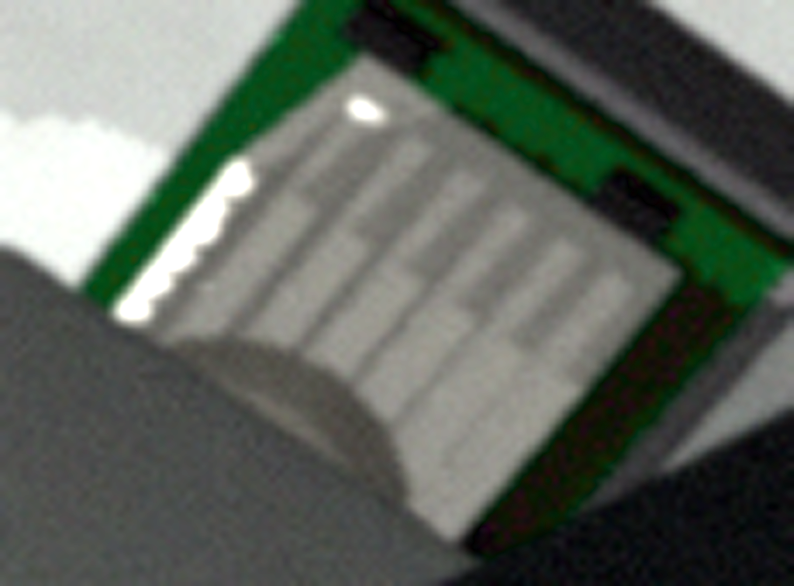

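```bash
cat > m5.py <<'E'
from h import *
import pickle
from scipy.optimize import least_squares
L=lambda f:pickle.load(open('pics/'+f+'.pkl','rb'))
def pr(W,X):
    c=(W[1]@np.asarray(X).T).T+W[2]; u=(W[0]@c.T).T; return u[:,:2]/u[:,2:]
W3,W8=L('w3.png')[:3],L('w8.png')[:3]
f=lambda l:np.array(l)/6.9+[10,275]
top=f([[240,160],[578,385]]);bot=f([[365,58],[682,270]])
def corners(p,dz=0):
    x,y,z,a=p; e=np.array([np.cos(a),np.sin(a)]);n=np.array([-e[1],e[0]]);c=np.array([x,y])
    return np.array([[*(c+.021*e+.021*n),z-dz],[*(c+.021*e-.021*n),z-dz]])
bot3=[[449.3,285],[480.7,251.7]]
def res(p,use3):
    r=[(pr(W8,corners(p))-top).ravel(),(pr(W8,corners(p,.022))-bot).ravel()]
    if use3:r.append((pr(W3,corners(p,.022))-bot3).ravel())
    return np.concatenate(r)
for u in(0,1):
    s=least_squares(res,[.526,-.087,.06,.47],args=(u,),x_scale=[.01,.01,.01,.1]);print('sink',s.x.round(4),s.fun.round(1))
    for z in (.055,.058,.061): 
        q=least_squares(lambda p:res([p[0],p[1],z,p[2]],u),[.526,-.087,.47],x_scale=[.01,.01,.1]);print('  z',z,q.x.round(4),round(q.cost,2))
arc=f([[170,345],[230,338],[300,355],[350,395],[390,440],[408,490]])
th=np.linspace(-2,2.5,600)
def ring(p,r=.017): return np.c_[p[0]+r*np.cos(th),p[1]+r*np.sin(th),0*th+p[2]]
def fr(p): return [np.hypot(*(pr(W8,ring(p))-a).T).min() for a in arc]
for ax in ([.5263,-.0875],[.5243,-.0885],[.5283,-.0865],s.x[:2]):
    q=least_squares(lambda h:fr([*ax,h[0]]),[.073],diff_step=1e-3);print(np.round(ax,4),'foot z',q.x.round(4),np.round(q.fun,1))
E
python3 m5.py
```

```text
sink [ 0.5229 -0.0887  0.0555  0.559 ] [-0.1 -0.1  0.6  0.1  0.   0.  -0.5 -0. ]
  z 0.055 [ 0.5225 -0.0889  0.5592] 0.32
  z 0.058 [ 0.525  -0.0877  0.5578] 0.54
  z 0.061 [ 0.5274 -0.0864  0.5564] 1.43
sink [ 0.5219 -0.0891  0.054   0.5535] [ 0.4 -0.2  0.6 -0.   0.4 -0.  -0.6 -0.1 -0.4  2.1  0.7 -0.8]
  z 0.055 [ 0.5227 -0.0888  0.5532] 3.58
  z 0.058 [ 0.525  -0.0876  0.5525] 4.45
  z 0.061 [ 0.5273 -0.0865  0.5517] 6.45
[ 0.5263 -0.0875] foot z [0.0714] [0.6 0.1 0.5 0.4 0.1 0.1]
[ 0.5243 -0.0885] foot z [0.0691] [0.6 0.1 0.5 0.4 0.1 0.2]
[ 0.5283 -0.0865] foot z [0.0736] [0.7 0.1 0.6 0.3 0.1 0.1]
[ 0.5219 -0.0891] foot z [0.0667] [1.  0.3 0.3 0.4 0.3 0.8]
```

Gap foot-face to sink is now about 12 mm (up to 16 if the module sits off-centre). Another ~5.5 mm of coarse travel is right. I go back to the coarse knob.

carry_out(series="0 0 -3.5 0 0.5; 0 0 -3.5 0 1; 0 0 -3.5 0 1; -2.22 -4.08 0 0 1; -2.22 -4.08 0 0 1; -2.22 -4.08 0 0 1; -2.22 -4.08 0 0 1; 0 0 0 0 1")

```text
clock: 17.35
tcp_pos: [0.5226, -0.0891, 0.2232]
orientation: [2.528, 1.864, -0.002]
contact_force: [0.8, -0.9, 0.2]
grip_width: 0.0856
```

```bash
python3 - <<'E'
from h import *
o=r.get_obs();print(o['tcp_pos'].round(4) if hasattr(o['tcp_pos'],'round') else o['tcp_pos'],o['joints'][6],o['grip_width'],o['clock'])
p,_,_,_=wshot('w9.png')
E
```

```text
[ 0.5226 -0.0891  0.2232] -0.31678300940951415 0.08557623733224538 17.35
```

View pics/w9.png

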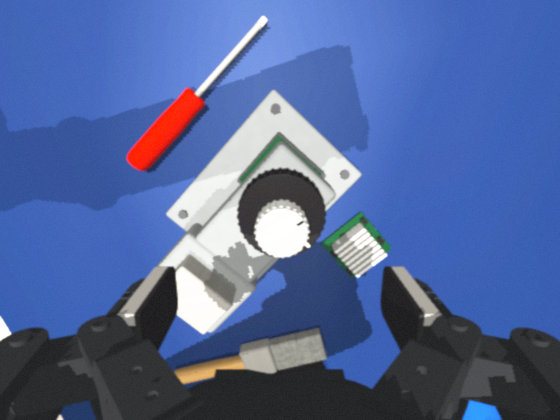

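The knob pair sits centred between the fingers at about (282,220), so I descend.

carry_out(series="0 0 2.9 0 1; 0 0 2.9 0 1; 0 0 2.8 0 1; 0 0 0 0 1; 0 0 0 0 1")

```text
clock: 18.02
tcp_pos: [0.527, -0.0874, 0.1375]
orientation: [2.525, 1.867, 0.003]
contact_force: [0.1, -0.7, 0.0]
grip_width: 0.0851
```

carry_out(series="0 0 0 0 0.5; 0 0 0 0 0.4; 0 0 0 0 0.4; 0 0 0 0 0.4; 0 0 0.12 0.15 0.4; 0 0 0.12 0.15 0.4", grip_force=80)

```text
clock: 18.77
tcp_pos: [0.5246, -0.0872, 0.1357]
orientation: [-2.779, -1.464, 0.002]
contact_force: [-8.5, 1.7, 14.7]
grip_width: 0.0547
```

```bash
python3 - <<'E'
from h import *
st()
E
```

```text
clock 18.775
joints [ 0.1953  0.3449 -0.1799  1.9624  0.0814  0.8424 -0.6298]
qvel [-0.2052 -0.0044  0.246   0.0241 -0.1087 -0.0338 -1.0921]
tau [  2.1373 -40.0685  -0.3095 -24.0162   0.3422  -2.7268   0.9645]
tcp_pos [ 0.5246 -0.0872  0.1357]
orientation [-2.7792e+00 -1.4637e+00  2.0000e-03]
contact_force [-8.5492  1.6567 14.7322]
moment [0.4585 1.9164 0.5181]
grip_width 0.0547
```

carry_out(series="0 0 0.12 0.15 0.4; 0 0 0.12 0.15 0.4")

```text
clock: 19.02
tcp_pos: [0.5243, -0.087, 0.1333]
orientation: [-2.966, -1.032, 0.003]
contact_force: [-10.1, 3.5, 15.9]
grip_width: 0.0547
```

```bash
python3 - <<'E'
from h import *
st()
E
```

```text
clock 19.025
joints [ 0.1443  0.3444 -0.1182  1.9681  0.0536  0.834  -0.9043]
qvel [-2.0280e-01 -3.0000e-04  2.4520e-01  2.2100e-02 -1.1120e-01 -3.5600e-02
 -1.0883e+00]
tau [  2.259  -39.6913   0.4414 -24.1023   0.4072  -2.9751   0.9531]
tcp_pos [ 0.5243 -0.087   0.1333]
orientation [-2.9664e+00 -1.0320e+00  2.7000e-03]
contact_force [-10.1219   3.4986  15.9422]
moment [0.5238 2.0368 0.4585]
grip_width 0.0547
```

carry_out(series="0 0 0.12 0.15 0.4; 0 0 0 0 0.4")

```text
clock: 19.27
tcp_pos: [0.5242, -0.0868, 0.132]
orientation: [-3.035, -0.807, 0.003]
contact_force: [-9.4, 2.8, 14.3]
grip_width: 0.0545
```

```bash
python3 - <<'E'
from h import *
o=r.get_obs();print(o['tcp_pos'],o['orientation'],o['joints'][6],o['moment'],o['contact_force'])
p=shot('side');cv2.imwrite('pics/side10.png',cv2.resize(p['color'][180:255,235:335],None,fx=8,fy=8,interpolation=cv2.INTER_CUBIC))
E
```

```text
[ 0.52419866 -0.08682711  0.13203892] [-3.03459588e+00 -8.07216406e-01  2.81728925e-03] -1.039985395617215 [ 0.68936671  2.01462173 -0.79875241] [-9.44483955  2.84642301 14.29575454]
```

View pics/side10.png

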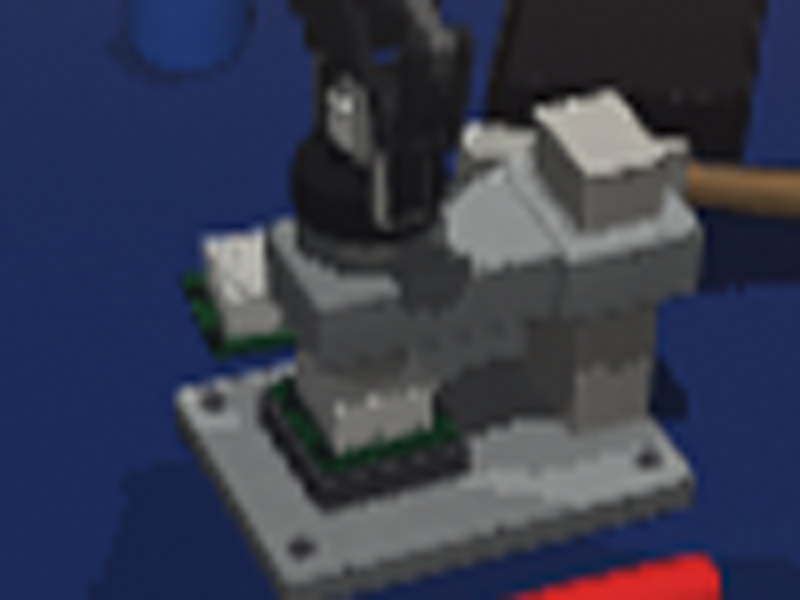

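carry_out(series="0 0 0 0 1; 0 0 0 0 1; 0 0 0 0 1; 0 0 -4.5 0 1; 0 0 -4.5 0 1; 4.45 1.5 0 0 1; 4.45 1.5 0 0 0.5; 4.45 1.5 0 0 0")

```text
clock: 20.32
tcp_pos: [0.6652, -0.0599, 0.2206]
orientation: [3.035, 0.811, 0.001]
contact_force: [0.4, 0.3, 0.9]
grip_width: 0.0517
```

carry_out(series="4.45 1.5 0 0 0; 0 0 2.1 -0.15 0; 0 0 2.1 -0.15 0; 0 0 2.1 -0.15 0; 0 0 2.1 -0.15 0; 0 0 2.1 -0.15 0; 0 0 0 0 0; 0 0 0 0 0")

```text
clock: 21.32
tcp_pos: [0.7103, -0.0509, 0.1162]
orientation: [2.529, 1.863, 0.001]
contact_force: [-0.0, 0.3, 0.2]
grip_width: 0.0003
```

```bash
python3 - <<'E'
from h import *
o=r.get_obs();print(o['tcp_pos'],o['orientation'],o['joints'][6])
p,K,R,t=wshot('w11.png')
d=marks(p,['foot_face','sink_top'])
c=cv2.resize(p['color'][275:360,10:125],None,fx=6.9,fy=6.9,interpolation=cv2.INTER_CUBIC)
cv2.imwrite('pics/w11d.png',cv2.convertScaleAbs(c,alpha=1.6,beta=-40))
E
```

```text
[ 0.71026096 -0.05088298  0.11620843] [2.52903350e+00 1.86279871e+00 1.43545786e-03] -0.44527352356951877
foot_face [(array([ 48.3, 341.5]), 0.61)]
sink_top [(array([ 49. , 336.8]), 0.57)]
```

View pics/w11d.png

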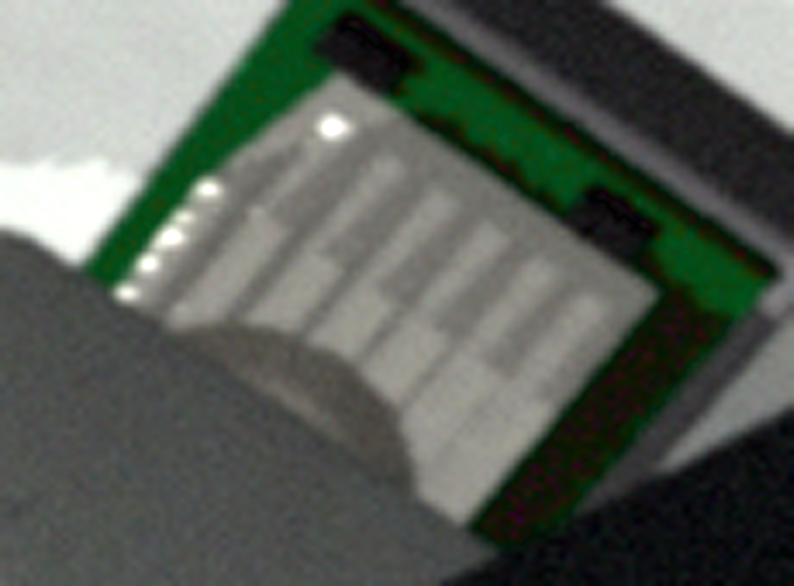

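The foot arc now passes through about (320,350) in the crop, closer to the sink's front edge. I fit it again.

```bash
cat > m6.py <<'E'
import m5
from m5 import *
def run(name,top,bot,arc):
    W=L(name)[:3]; top,bot,arc=f(top),f(bot),f(arc)
    R=lambda p:np.concatenate([(pr(W,corners(p))-top).ravel(),(pr(W,corners(p,.022))-bot).ravel()])
    s=least_squares(R,[.526,-.087,.06,.47],x_scale=[.01,.01,.01,.1]);print(name,'sink',s.x.round(4),s.fun.round(1))
    for ax in ([.524,-.087],[.5263,-.0875],s.x[:2]):
        q=least_squares(lambda h:[np.hypot(*(pr(W,ring([*ax,h[0]]))-a).T).min() for a in arc],[.07],diff_step=1e-3)
        u=least_squares(lambda p:R([ax[0],ax[1],p[0],p[1]]),[.06,.5],x_scale=[.01,.1])
        print(' axis',np.round(ax,4),'foot',q.x.round(4),np.round(q.fun,1),'sink(centred)',u.x[0].round(4),'gap',round((q.x[0]-u.x[0])*1e3,1))
run('w8.png',[[240,160],[578,385]],[[365,58],[682,270]],[[170,345],[230,338],[300,355],[350,395],[390,440],[408,490]])
run('w11.png',[[207,180],[552,402]],[[335,80],[660,292]],[[190,330],[250,328],[320,350],[370,390],[405,440],[415,490]])
E
python3 m6.py | grep -A4 w
```

```text
w8.png sink [ 0.5229 -0.0887  0.0555  0.559 ] [-0.1 -0.1  0.6  0.1  0.   0.  -0.5 -0. ]
 axis [ 0.524 -0.087] foot [0.0695] [2.2 1.  0.1 0.2 1.  1.8] sink(centred) 0.0573 gap 12.2
 axis [ 0.5263 -0.0875] foot [0.0714] [0.6 0.1 0.5 0.4 0.1 0.1] sink(centred) 0.0593 gap 12.0
 axis [ 0.5229 -0.0887] foot [0.0678] [1.  0.3 0.3 0.4 0.3 0.7] sink(centred) 0.0555 gap 12.4
w11.png sink [ 0.5226 -0.089   0.0553  0.5706] [-0.1  0.3  0.5  0.5  0.2 -0.3 -0.7 -0.7]
 axis [ 0.524 -0.087] foot [0.0635] [2.1 1.2 0.2 0.3 1.2 1.7] sink(centred) 0.0576 gap 5.9
 axis [ 0.5263 -0.0875] foot [0.0655] [0.6 0.1 0.3 0.  0.2 0. ] sink(centred) 0.0595 gap 5.9
 axis [ 0.5226 -0.089 ] foot [0.0614] [0.8 0.4 0.1 0.1 0.4 0.6] sink(centred) 0.0553 gap 6.1
```

Fits agree: the gap was 12.1 mm and is now 6.0 mm. I leave the coarse knob there and go to the fine knob, with the wrist turned back for travel.

carry_out(series="0 0 -3.6 0 0.5; 0 0 -3.6 0 1; 0 0 -3.6 0 1; -2.24 -4.18 0 0 1; -2.24 -4.18 0 0 1; -2.24 -4.18 0 0 1; -2.24 -4.18 0 0 1; 0 0 0 -0.178 1")

```text
clock: 22.48
tcp_pos: [0.5204, -0.0886, 0.2243]
orientation: [2.349, 2.085, -0.003]
contact_force: [0.4, 0.1, 0.1]
grip_width: 0.0855
```

carry_out(series="0 0 0 -0.178 1; 0 0 0 -0.178 1; 0 0 0 -0.178 1; 0 0 0 -0.178 1; 0 0 0 -0.178 1; 0 0 0 -0.178 1; 0 0 0 -0.178 1; 0 0 0 -0.178 1")

```text
clock: 23.48
tcp_pos: [0.5239, -0.0873, 0.2243]
orientation: [0.41, 3.113, -0.001]
contact_force: [0.3, 0.4, -0.1]
grip_width: 0.0857
```

carry_out(series="0 0 0 0 1; 0 0 0 0 1")

```text
clock: 23.72
tcp_pos: [0.5237, -0.0874, 0.2239]
orientation: [0.424, 3.112, -0.0]
contact_force: [-0.6, 0.3, -0.9]
grip_width: 0.0857
```

```bash
python3 - <<'E'
from h import *
st()
p,K,R,t=wshot('w12.png')
marks(p,['fine_grip','coarse_grip'])
for z in(.180,):
    X=np.array([.5245,-.087,z]);c=R@X+t;u=K@c;print(u/u[2])
    X=np.array([.5245,-.087,z-.032]);c=R@X+t;u=K@c;print(u/u[2])
E
```

```text
clock 23.725
joints [ 0.4887  0.2748 -0.5241  1.8601  0.1578  1.0468  1.2018]
qvel [-0.0033  0.0008 -0.0001  0.0022  0.0022 -0.0004  0.0134]
tau [ 1.06700e-01 -4.26970e+01 -3.49420e+00 -2.69281e+01  1.36000e-02
 -7.00000e-04  1.57000e-02]
tcp_pos [ 0.5237 -0.0874  0.2239]
orientation [ 4.238e-01  3.112e+00 -3.000e-04]
contact_force [-0.6204  0.283  -0.9094]
moment [-0.0084  0.0408 -0.0419]
grip_width 0.0857
fine_grip [(array([280.8, 233.7]), 0.85)]
coarse_grip [(array([283. , 211.3]), 0.65)]
[281.92323229 227.90118823   1.        ]
[281.54937528 212.99790076   1.        ]
```

View pics/w12.png

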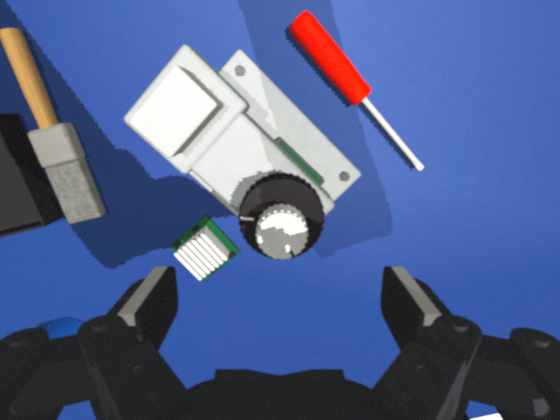

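The fine knob's top is at (282,236) with an apparent diameter of about 50 px, which matches a top height near 0.19 m. I go down and grip it.

carry_out(series="0 0 2.45 0 1; 0 0 2.45 0 1; 0 0 0 0 1; 0 0 0 0 0.5; 0 0 0 0 0.3; 0 0 0 0 0.2; 0 0 0 0 0.2", grip_force=60)

```text
clock: 24.75
tcp_pos: [0.5253, -0.087, 0.1765]
orientation: [0.417, 3.11, 0.001]
contact_force: [0.0, -0.5, 9.1]
grip_width: 0.0169
```

```bash
python3 - <<'E'
from h import *
st()
p=shot('scene');cv2.imwrite('pics/scene13.png',cv2.resize(p['color'][180:255,210:310],None,fx=8,fy=8,interpolation=cv2.INTER_CUBIC))
E
```

```text
clock 24.75
joints [ 0.4729  0.3287 -0.5148  1.9101  0.1972  0.9483  1.17  ]
qvel [ 0.0006  0.0029  0.0055  0.0033  0.011  -0.0045 -0.0021]
tau [ 1.40700e-01 -4.10350e+01 -3.49980e+00 -2.27701e+01 -1.96000e-01
 -2.25800e-01  9.50000e-03]
tcp_pos [ 0.5253 -0.087   0.1765]
orientation [4.1730e-01 3.1098e+00 5.0000e-04]
contact_force [ 0.0262 -0.4603  9.1142]
moment [-0.0162  0.1574 -0.0308]
grip_width 0.0169
```

View pics/scene13.png

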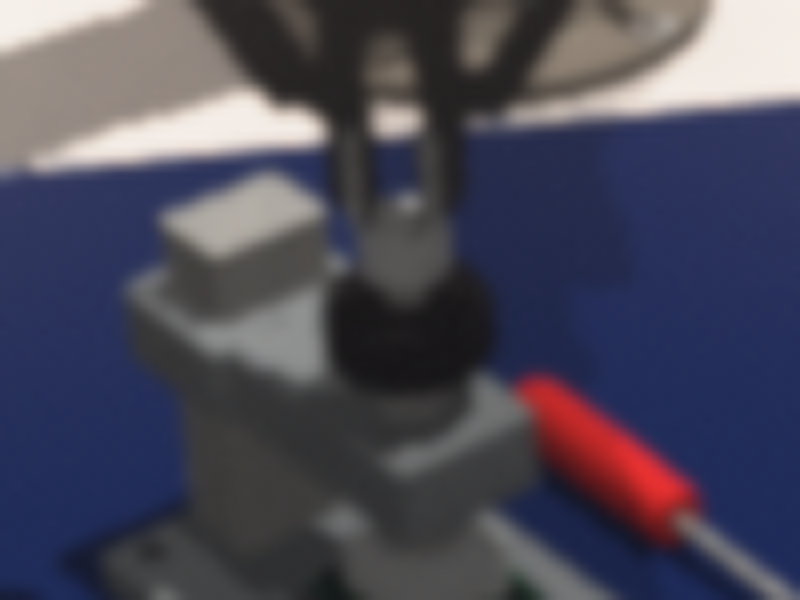

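```bash
python3 - <<'E'
from h import *
ax=np.array([.5245,-.087])
def zat(W,uv,xy):
    K,R,t=W;c=-R.T@t;d=R.T@np.linalg.solve(K,[*uv,1]); n=d[:2]/np.linalg.norm(d[:2]); k=((xy-c[:2])@n)/(d[:2]@n); return (c+k*d).round(4)
for n in('scene','side'):
    p=shot(n);W=(np.array(p['intrinsics']),np.array(p['R']),np.array(p['t']))
    if n=='scene':
        for k,uv in [('finetop',[261,205.6]),('coarse',[261,221])]: print(k,zat(W,uv,ax))
    print({q:[(x['uv'],zat(W,x['uv'],ax)) for x in spotter.mark_of(p,q)[:1]] for q in('coarse_grip','fine_grip')})
cv2.imwrite('pics/side14.png',cv2.resize(p['color'][160:235,235:335],None,fx=8,fy=8,interpolation=cv2.INTER_CUBIC))
p,K,R,t=wshot('w14.png')
E
```

```text
finetop [ 0.5248 -0.0836  0.195 ]
coarse [ 0.5246 -0.0859  0.1461]
{'coarse_grip': [([264.2, 220.2], array([ 0.5254, -0.0772,  0.1482]))], 'fine_grip': [([260.5, 209.3], array([ 0.5246, -0.0855,  0.1836]))]}
{'coarse_grip': [([280.3, 203.3], array([ 0.5225, -0.0873,  0.144 ]))], 'fine_grip': [([277.4, 194.0], array([ 0.5318, -0.086 ,  0.1789]))]}
```

View pics/side14.png

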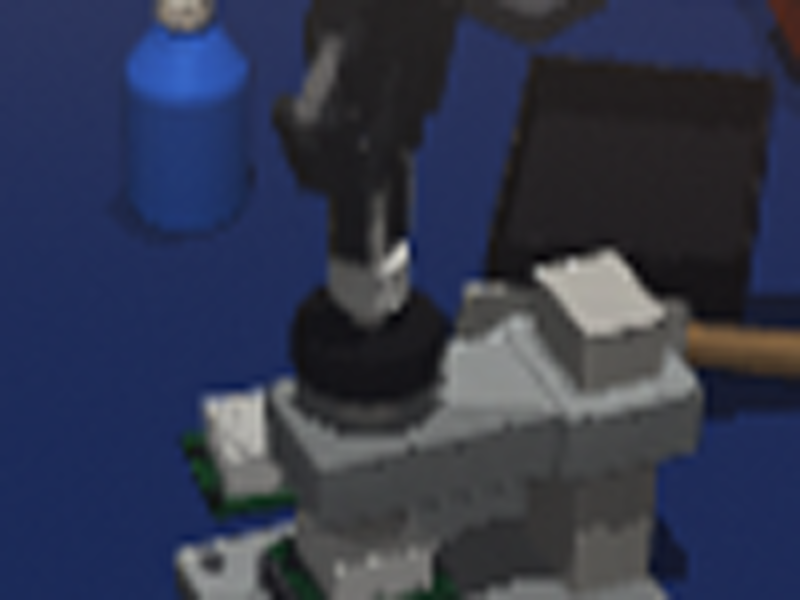

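View pics/w14.png

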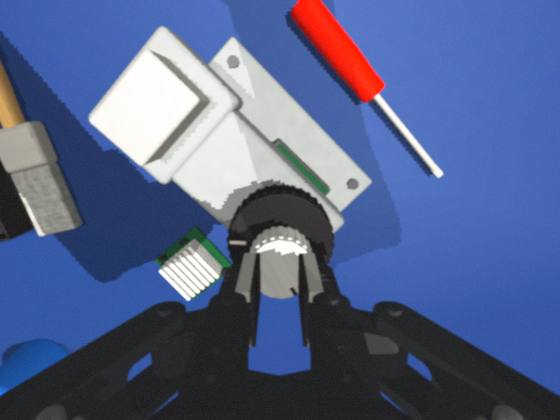

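The fingertips closed on top of the knob: the width went straight to the commanded 17 mm. I reopen, go 11 mm lower and close again.

carry_out(series="0 0 -0.5 0 0.8; 0 0 0 0 0.8; 0 0 0 0 0.8; 0 0 1.5 0 0.8; 0 0 0 0 0.6; 0 0 0 0 0.3; 0 0 0 0 0.1; 0 0 0 0 0.1", grip_force=60)

```text
clock: 26.15
tcp_pos: [0.5238, -0.0861, 0.1647]
orientation: [0.416, 3.114, 0.002]
contact_force: [-0.3, 5.3, 1.3]
grip_width: 0.0272
```

```bash
python3 - <<'E'
from h import *
st()
p=shot('scene');cv2.imwrite('pics/scene15.png',cv2.resize(p['color'][180:255,210:310],None,fx=8,fy=8,interpolation=cv2.INTER_CUBIC))
E
```

```text
clock 26.15
joints [ 0.4685  0.3426 -0.5122  1.9225  0.2057  0.9274  1.162 ]
qvel [-0.0007 -0.0002  0.001   0.0015  0.0012 -0.0011  0.001 ]
tau [ 2.59770e+00 -4.42073e+01 -1.25660e+00 -2.46035e+01  1.26840e+00
  2.00000e-04 -3.45000e-02]
tcp_pos [ 0.5238 -0.0861  0.1647]
orientation [4.1610e-01 3.1135e+00 2.0000e-03]
contact_force [-0.2773  5.2784  1.2622]
moment [1.0638 0.1722 0.0874]
grip_width 0.0272
```

View pics/scene15.png

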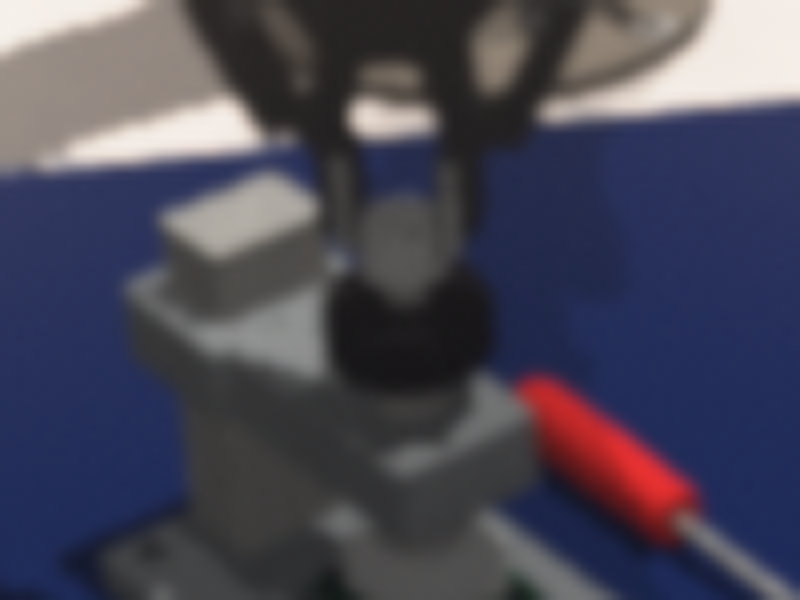

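The fine knob is now properly gripped at 27 mm, with the same −3 mm offset as on the coarse knob, and the fingers are clear of the coarse knob. I turn at a constant 0.05 rad per row and read the torque while moving.

```bash
cat > lg.py <<'E'
import numpy as np, json, os
from bench import r
o=r.get_obs(); v=o['orientation']
psi=2*np.arctan2(v[1],v[0])
row=[float(o['clock']),float(psi),float(o['moment'][2]),float(o['tau'][6]),float(o['qvel'][6]),*map(float,o['contact_force']),*map(float,o['tcp_pos']),float(o['grip_width'])]
L=json.load(open('log.json')) if os.path.exists('log.json') else []
L.append(row); json.dump(L,open('log.json','w'))
a=(L[0][1]-psi)%(2*np.pi)
a=a-2*np.pi if a>5.5 else a
print('t %.2f turn %.3f Mz %.3f tau7 %.3f qv7 %.3f F %s tcp %s w %.4f'%(row[0],a,row[2],row[3],row[4],np.round(row[5:8],1),np.round(row[8:11],4),row[11]))
E
python3 lg.py
```

```text
t 26.20 turn 0.000 Mz 0.096 tau7 -0.040 qv7 -0.000 F [-0.7  5.7  1.9] tcp [ 0.5238 -0.0861  0.1647] w 0.0273
```

carry_out(series="0 0.12 0 0.05 0.1; 0 0 0 0.05 0.1; 0 0 0 0.05 0.1")

```text
clock: 26.58
tcp_pos: [0.5239, -0.0858, 0.1647]
orientation: [0.651, 3.073, 0.0]
contact_force: [-1.6, 3.3, 2.2]
grip_width: 0.0273
```

```bash
python3 lg.py
```

```text
t 26.57 turn 0.152 Mz 0.257 tau7 0.288 qv7 -0.366 F [-1.6  3.3  2.2] tcp [ 0.5239 -0.0858  0.1647] w 0.0273
```

carry_out(series="0 0 0 0.05 0.1")

```text
clock: 26.7
tcp_pos: [0.5239, -0.0858, 0.1647]
orientation: [0.728, 3.056, 0.0]
contact_force: [-1.2, 3.6, 3.2]
grip_width: 0.027
```

```bash
python3 lg.py
```

```text
t 26.70 turn 0.202 Mz 0.210 tau7 0.288 qv7 -0.368 F [-1.2  3.6  3.2] tcp [ 0.5239 -0.0858  0.1647] w 0.0270
```

carry_out(series="0 0 0 0.05 0.1")

```text
clock: 26.82
tcp_pos: [0.5239, -0.0857, 0.1647]
orientation: [0.804, 3.037, 0.0]
contact_force: [-1.6, 3.7, 2.9]
grip_width: 0.0276
```

```bash
python3 lg.py
```

```text
t 26.82 turn 0.252 Mz 0.179 tau7 0.288 qv7 -0.365 F [-1.6  3.7  2.9] tcp [ 0.5239 -0.0857  0.1647] w 0.0276
```

tau7 is very clean, with a free-running baseline of 0.288. I continue.

carry_out(series="0 0 0 0.05 0.1; 0 0 0 0.05 0.1")

```text
clock: 27.08
tcp_pos: [0.524, -0.0856, 0.1647]
orientation: [0.954, 2.993, 0.001]
contact_force: [-1.3, 4.2, 2.4]
grip_width: 0.0272
```

```bash
python3 lg.py
```

```text
t 27.07 turn 0.352 Mz 0.232 tau7 0.289 qv7 -0.367 F [-1.3  4.2  2.4] tcp [ 0.524  -0.0856  0.1647] w 0.0272
```

carry_out(series="0 0 0 0.05 0.1; 0 0 0 0.05 0.1")

```text
clock: 27.32
tcp_pos: [0.5241, -0.0856, 0.1647]
orientation: [1.103, 2.941, 0.001]
contact_force: [-1.6, 3.7, 2.9]
grip_width: 0.0271
```

```bash
python3 lg.py
```

```text
t 27.32 turn 0.452 Mz 0.187 tau7 0.290 qv7 -0.369 F [-1.6  3.7  2.9] tcp [ 0.5241 -0.0856  0.1647] w 0.0271
```

carry_out(series="0 0 0 0.05 0.1; 0 0 0 0.05 0.1")

```text
clock: 27.58
tcp_pos: [0.5241, -0.0855, 0.1647]
orientation: [1.248, 2.883, 0.001]
contact_force: [-0.8, 3.8, 1.9]
grip_width: 0.0273
```

```bash
python3 lg.py
```

```text
t 27.57 turn 0.552 Mz 0.212 tau7 0.290 qv7 -0.369 F [-0.8  3.8  1.9] tcp [ 0.5241 -0.0855  0.1647] w 0.0273
```

carry_out(series="0 0 0 0.05 0.1; 0 0 0 0.05 0.1")

```text
clock: 27.82
tcp_pos: [0.5242, -0.0854, 0.1647]
orientation: [1.391, 2.817, 0.001]
contact_force: [-0.3, 4.0, 0.7]
grip_width: 0.0272
```

```bash
python3 lg.py
```

```text
t 27.82 turn 0.651 Mz 0.162 tau7 0.290 qv7 -0.368 F [-0.3  4.   0.7] tcp [ 0.5242 -0.0854  0.1647] w 0.0272
```

carry_out(series="0 0 0 0.05 0.1; 0 0 0 0.05 0.1")

```text
clock: 28.08
tcp_pos: [0.5243, -0.0853, 0.1647]
orientation: [1.53, 2.743, 0.002]
contact_force: [0.3, 3.9, 1.7]
grip_width: 0.0273
```

```bash
python3 lg.py
```

```text
t 28.07 turn 0.751 Mz 0.207 tau7 0.291 qv7 -0.368 F [0.3 3.9 1.7] tcp [ 0.5243 -0.0853  0.1647] w 0.0273
```

carry_out(series="0 0 0 0.05 0.1; 0 0 0 0.05 0.1")

```text
clock: 28.32
tcp_pos: [0.5244, -0.0852, 0.1648]
orientation: [1.664, 2.664, 0.002]
contact_force: [0.8, 4.1, 1.6]
grip_width: 0.0273
```

```bash
python3 lg.py
```

```text
t 28.32 turn 0.851 Mz 0.220 tau7 0.281 qv7 -0.367 F [0.8 4.1 1.6] tcp [ 0.5244 -0.0852  0.1648] w 0.0273
```

carry_out(series="0 0 0 0.05 0.1; 0 0 0 0.05 0.1")

```text
clock: 28.58
tcp_pos: [0.5245, -0.0852, 0.1647]
orientation: [1.795, 2.577, 0.002]
contact_force: [1.2, 4.3, 0.8]
grip_width: 0.0271
```

```bash
python3 lg.py
```

```text
t 28.57 turn 0.951 Mz 0.242 tau7 0.245 qv7 -0.369 F [1.2 4.3 0.8] tcp [ 0.5245 -0.0852  0.1647] w 0.0271
```

carry_out(series="0 0 0 0.05 0.1; 0 0 0 0.05 0.1")

```text
clock: 28.82
tcp_pos: [0.5246, -0.0851, 0.1648]
orientation: [1.922, 2.484, 0.003]
contact_force: [0.6, 4.9, 1.2]
grip_width: 0.027
```

```bash
python3 lg.py
```

```text
t 28.82 turn 1.051 Mz 0.263 tau7 0.211 qv7 -0.369 F [0.6 4.9 1.2] tcp [ 0.5246 -0.0851  0.1648] w 0.0270
```

tau7 has kinked at 0.83 rad, downward, while Mz rises. Before going further I check in a picture whether the grip slips.

```bash
python3 - <<'E'
from h import *
p,K,R,t=wshot('w16.png')
c=np.hstack([cv2.resize(cv2.imread(f'pics/{n}.png')[170:310,210:350],None,fx=2.8,fy=2.8,interpolation=cv2.INTER_CUBIC) for n in('w14','w16')])
cv2.imwrite('pics/cmp.png',c); st()
E
python3 lg.py
```

```text
clock 28.875
joints [ 0.3029  0.3166 -0.3117  1.9324  0.1204  0.9088  0.1839]
qvel [ 0.0059  0.0012 -0.0066 -0.      0.0029  0.0008  0.0705]
tau [ 2.86700e+00 -4.49968e+01  9.38500e-01 -2.38208e+01  1.11770e+00
  4.51700e-01 -4.02000e-02]
tcp_pos [ 0.5246 -0.0851  0.1648]
orientation [1.924  2.4825 0.0025]
contact_force [1.0917 4.3015 0.7956]
moment [ 1.0903 -0.2177  0.1594]
grip_width 0.0272
t 28.88 turn 1.053 Mz 0.159 tau7 -0.040 qv7 0.071 F [1.1 4.3 0.8] tcp [ 0.5246 -0.0851  0.1648] w 0.0272
```

View pics/cmp.png

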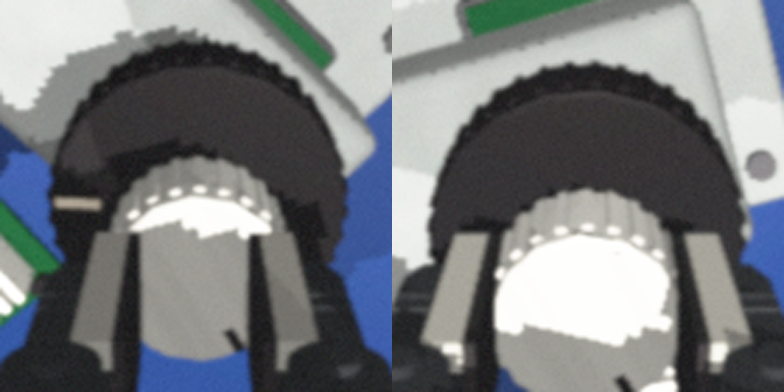

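The knob's index mark stays fixed relative to the fingers (no slip), so the fine knob has turned about 1.05 rad. I continue in small amounts and watch both signals.

carry_out(series="0 0 0 0.05 0.1")

```text
clock: 29.0
tcp_pos: [0.5247, -0.0851, 0.1648]
orientation: [1.982, 2.437, 0.003]
contact_force: [1.3, 5.9, 0.8]
grip_width: 0.0272
```

```bash
python3 lg.py
```

```text
t 29.00 turn 1.100 Mz 0.321 tau7 0.330 qv7 -0.379 F [1.3 5.9 0.8] tcp [ 0.5247 -0.0851  0.1648] w 0.0272
```

carry_out(series="0 0 0 0.05 0.1")

```text
clock: 29.12
tcp_pos: [0.5247, -0.0851, 0.1648]
orientation: [2.042, 2.386, 0.003]
contact_force: [2.0, 5.4, 1.0]
grip_width: 0.0272
```

```bash
python3 lg.py; python3 -c "
from h import *
st()"
```

```text
t 29.12 turn 1.150 Mz 0.292 tau7 0.179 qv7 -0.367 F [2.  5.4 1. ] tcp [ 0.5247 -0.0851  0.1648] w 0.0272
clock 29.125
joints [ 0.288   0.315  -0.2936  1.9333  0.113   0.9074  0.0933]
qvel [-0.0613 -0.0071  0.072   0.0034 -0.0305 -0.0063 -0.3674]
tau [  3.5745 -45.0171   1.1792 -23.6603   1.122    0.5736   0.1795]
tcp_pos [ 0.5247 -0.0851  0.1648]
orientation [2.0424 2.386  0.0028]
contact_force [2.0449 5.4199 0.9627]
moment [ 1.1275 -0.2943  0.2922]
grip_width 0.0272
```

Mz has risen about 0.09–0.11, consistent with contact from about 0.83 rad. Mz and tau7 disagree in sign, though, so I back off a little and return, reading in both directions, to calibrate.

carry_out(series="0 0 0 -0.05 0.1; 0 0 0 -0.05 0.1; 0 0 0 -0.05 0.1")

```text
clock: 29.5
tcp_pos: [0.5245, -0.0852, 0.1647]
orientation: [1.856, 2.534, 0.003]
contact_force: [1.6, 5.6, 0.0]
grip_width: 0.0275
```

```bash
python3 lg.py
```

```text
t 29.50 turn 0.998 Mz -0.152 tau7 -0.359 qv7 0.371 F [1.6 5.6 0. ] tcp [ 0.5245 -0.0852  0.1647] w 0.0275
```

carry_out(series="0 0 0 -0.05 0.1")

```text
clock: 29.62
tcp_pos: [0.5245, -0.0852, 0.1648]
orientation: [1.792, 2.58, 0.003]
contact_force: [1.3, 4.1, 1.3]
grip_width: 0.0273
```

```bash
python3 lg.py
```

```text
t 29.62 turn 0.948 Mz -0.151 tau7 -0.341 qv7 0.369 F [1.3 4.1 1.3] tcp [ 0.5245 -0.0852  0.1648] w 0.0273
```

carry_out(series="0 0 0 -0.05 0.1")

```text
clock: 29.75
tcp_pos: [0.5245, -0.0852, 0.1648]
orientation: [1.727, 2.624, 0.003]
contact_force: [1.4, 4.3, 1.5]
grip_width: 0.0273
```

```bash
python3 lg.py
```

```text
t 29.75 turn 0.898 Mz -0.177 tau7 -0.324 qv7 0.368 F [1.4 4.3 1.5] tcp [ 0.5245 -0.0852  0.1648] w 0.0273
```

carry_out(series="0 0 0 -0.05 0.1")

```text
clock: 29.88
tcp_pos: [0.5244, -0.0852, 0.1647]
orientation: [1.661, 2.666, 0.002]
contact_force: [0.5, 4.7, 0.9]
grip_width: 0.0268
```

```bash
python3 lg.py
```

```text
t 29.88 turn 0.849 Mz -0.176 tau7 -0.306 qv7 0.370 F [0.5 4.7 0.9] tcp [ 0.5244 -0.0852  0.1647] w 0.0268
```

carry_out(series="0 0 0 -0.05 0.1")

```text
clock: 30.0
tcp_pos: [0.5244, -0.0852, 0.1647]
orientation: [1.594, 2.707, 0.002]
contact_force: [-0.2, 5.3, 1.2]
grip_width: 0.0277
```

```bash
python3 lg.py
```

```text
t 30.00 turn 0.799 Mz -0.246 tau7 -0.290 qv7 0.369 F [-0.2  5.3  1.2] tcp [ 0.5244 -0.0852  0.1647] w 0.0277
```

carry_out(series="0 0 0 -0.05 0.1; 0 0 0 -0.05 0.1")

```text
clock: 30.25
tcp_pos: [0.5243, -0.0853, 0.1647]
orientation: [1.457, 2.783, 0.002]
contact_force: [-0.7, 4.9, 1.9]
grip_width: 0.0272
```

```bash
python3 lg.py
```

```text
t 30.25 turn 0.699 Mz -0.177 tau7 -0.291 qv7 0.369 F [-0.7  4.9  1.9] tcp [ 0.5243 -0.0853  0.1647] w 0.0272
```

Both directions make it clear. tau7 shifts by −load on top of ±0.291 friction, while Mz shifts by +load. Touch is at 0.82 rad (2.5 mm clearance). The load at 1.15 rad was about 37 N by torque and 42 N by stiffness, so the target is about 1.18 rad. I turn forward again.

carry_out(series="0 0 0 0.05 0.1; 0 0 0 0.05 0.1; 0 0 0 0.05 0.1; 0 0 0 0.05 0.1; 0 0 0 0.05 0.1; 0 0 0 0.05 0.1; 0 0 0 0.05 0.1; 0 0 0 0.05 0.1")

```text
clock: 31.25
tcp_pos: [0.5247, -0.0851, 0.1648]
orientation: [1.982, 2.436, 0.003]
contact_force: [2.7, 6.0, 0.0]
grip_width: 0.0273
```

```bash
python3 lg.py
```

```text
t 31.25 turn 1.100 Mz 0.311 tau7 0.193 qv7 -0.370 F [2.7 6.  0. ] tcp [ 0.5247 -0.0851  0.1648] w 0.0273
```

carry_out(series="0 0 0 0.05 0.1")

```text
clock: 31.38
tcp_pos: [0.5248, -0.0851, 0.1648]
orientation: [2.042, 2.386, 0.003]
contact_force: [1.2, 5.4, 0.7]
grip_width: 0.0274
```

```bash
python3 lg.py
```

```text
t 31.38 turn 1.150 Mz 0.342 tau7 0.176 qv7 -0.369 F [1.2 5.4 0.7] tcp [ 0.5248 -0.0851  0.1648] w 0.0274
```

carry_out(series="0 0 0 0.03 0.1")

```text
clock: 31.5
tcp_pos: [0.5248, -0.0851, 0.1648]
orientation: [2.077, 2.356, 0.003]
contact_force: [1.2, 4.8, -0.0]
grip_width: 0.027
```

```bash
python3 lg.py
```

```text
t 31.50 turn 1.180 Mz 0.305 tau7 -0.112 qv7 -0.216 F [ 1.2  4.8 -0. ] tcp [ 0.5248 -0.0851  0.1648] w 0.0270
```

carry_out(series="0 0 0 0 0.1")

```text
clock: 31.62
tcp_pos: [0.5248, -0.0851, 0.1648]
orientation: [2.077, 2.356, 0.003]
contact_force: [2.2, 4.1, 1.1]
grip_width: 0.0271
```

```bash
python3 lg.py
```

```text
t 31.62 turn 1.179 Mz 0.197 tau7 -0.268 qv7 0.008 F [2.2 4.1 1.1] tcp [ 0.5248 -0.0851  0.1648] w 0.0271
```

The load torque at 1.18 rad is about 0.125 N m, or 42 N. I release gently and retreat straight up.

carry_out(series="0 0 0 0 0.4; 0 0 0 0 0.7; 0 0 0 0 1; 0 0 0 0 1", grip_force=20)

```text
clock: 32.12
tcp_pos: [0.5237, -0.0866, 0.1644]
orientation: [2.08, 2.354, -0.0]
contact_force: [-0.5, 0.6, -0.5]
grip_width: 0.0846
```

```bash
python3 - <<'E'
from h import *
p,K,R,t=wshot('w17.png'); o=r.get_obs(); print(o['contact_force'],o['moment'],o['grip_width'])
c=np.hstack([cv2.resize(cv2.imread(f'pics/{n}.png')[170:330,210:350],None,fx=2.8,fy=2.8,interpolation=cv2.INTER_CUBIC) for n in('w16','w17')])
cv2.imwrite('pics/cmp2.png',c)
E
```

```text
[-0.44867045  0.60977331  0.40786746] [-0.02308478  0.00688048  0.02220751] 0.0854373063941589
```

View pics/cmp2.png

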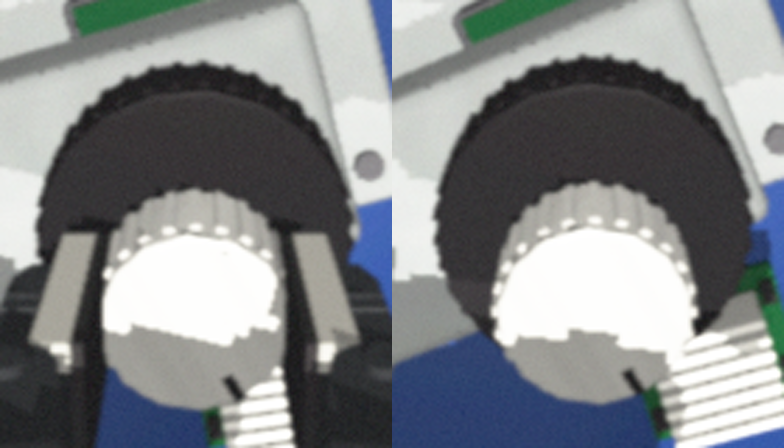

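The index mark is in the same place relative to the hand as during the turn, so nothing sprang back. I lift clear and take a last look.

carry_out(series="0 0 -3 0 1; 0 0 -4 0 1; 0 0 -4 0 1; 0 0 -4 0 1; 0 0 0 0 1; 0 0 0 0 1")

```text
clock: 32.92
tcp_pos: [0.5234, -0.0863, 0.3138]
orientation: [-2.079, -2.354, 0.001]
contact_force: [0.1, 0.4, -0.8]
grip_width: 0.0856
```

```bash
python3 - <<'E'
from h import *
p,K,R,t=wshot('w18.png'); p=shot('scene','scene18.png'); o=r.get_obs(); print(o['clock'],o['tcp_pos'],o['contact_force'])
E
```

```text
33.025 [ 0.52301791 -0.08621675  0.31300554] [ 0.1082678   0.28329771 -0.23035848]
```

View pics/w18.png

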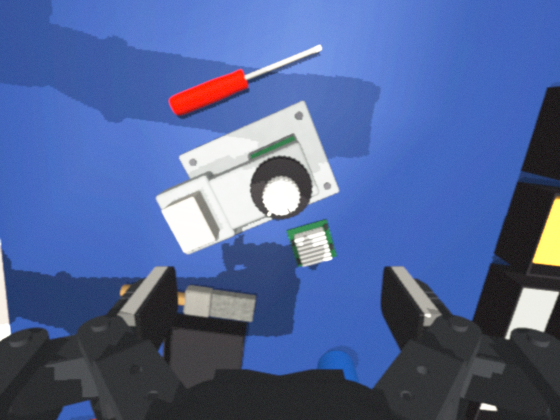

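View pics/scene18.png

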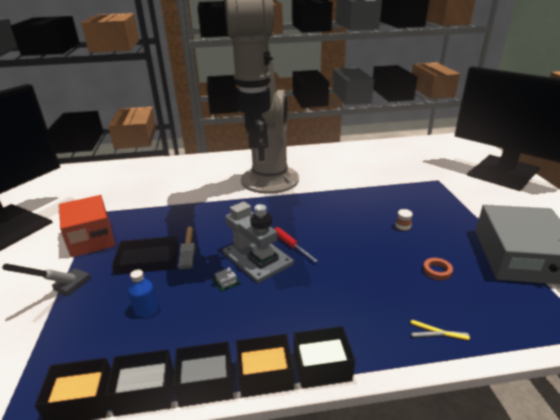

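The hand is about 10 cm clear above the press. The press holds, and every bystander stands where it was: driver at (295,243), spare module at (227,279), brush at (187,247). I hand in.

```bash
python3 -c "
from bench import r
print(r.hand_in())"
```

```text
the job is handed in; nothing more can be done
None
```

The press is holding the pad on the sink with about 42 N by my torque reading, and the job is handed in at about 33 s with the robot touching nothing.

- **Coarse knob:** I turned it 2.26 rad in two grips, always clear of the sink, which lowered the head about 18 mm. Close-up wrist fits gave the foot-to-sink gap as 12.1 mm and then 6.0 mm. The touch later came after 0.82 rad of the fine knob, so the pad was left hanging about 2.5 mm above the sink.
- **Fine knob:** The load at 1.18 rad was 0.125 N m above free-running, about 42 N. The stiffness figure from the touch angle gives about 46 N. The highest estimate at any point was that 46 N, well under 75 N.
- **Last checks:**
  - The index mark did not move when I let go, so the load held.
  - The other things on the bench look unmoved.
  - The wrist force reads about zero.

Some things failed or disagreed:

- **First grips:** The first grip on each knob was too high. On the fine knob the fingertips closed on its top with about 9 N. I redid both.
- **Torque signals:** The wrist joint's torque moved opposite to the measured wrist moment under load. I settled this by backing the fine knob off the sink and turning it forward again, so the pad was pressed on twice with the fine knob.
- **Far cameras:** They were too coarse and inconsistent for the gap, so I used the wrist views.

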